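# Zero the coffee grinder, set it seven clicks back and hang the portafilter in its fork

### The job

Get the coffee grinder ready for the next shot: turn the burr dial on top clockwise until it is hard against its stop, then turn it back counterclockwise by exactly seven clicks. Take the portafilter from beside the sugar glass and the white bowl and hang it in the grinder's fork under the spout, basket up, with its handle sticking straight out of the front. Leave the bowl, the sugar glass, the mug and the teaspoon where they are.

Things in the scene. Friction and masses are not known exactly. Their poses are not given: they have to be found in the camera images.
- fork_seat (a point): Grinder (fixed; yaw varies): where 'basket' is when the portafilter hangs in the fork, 116 mm over the worktop. x to the grinder's back, z up, y = z cross x. Fork: two level prongs along x, inner faces at y +-27 mm, 10 mm wide, tops 6 mm below this point, ending in upturned tips 4.5 mm high from x -29 to -33 mm. Rubber bumper at x +40 mm: about 7 mm play each way along x. Column from x +85 mm.
- spout (a point): Middle of the spout's mouth (r 13 mm), 27 mm above fork_seat, same axes. The spout and the grinder's cream head overhang the fork: head underside 44 mm above fork_seat, top 109 mm above; from 30 mm in front of the spout's axis to 165 mm behind, 55 mm to either side. Grinder base: 22 mm high, to 50 mm in front and 65 mm to either side of the spout's axis.
- hopper_top (a point): Top of the round dark bean hopper (r 39 mm) on the grinder's head, 277 mm over the worktop, 100 mm behind the dial's axis. Same axes as fork_seat.
- dial_grip (a point): Centre of the burr dial: dark knurled disc, 52 mm across, 24 mm high, upright axis, on the grinder's head, 25 mm behind the spout's axis. Dial top 253 mm over the worktop, this point 241 mm; the head's top, with the flat scale ring (r 37 mm), is 228 mm. Turns with the dial; the white line on the dial lies along its y axis.
- burr_dial (a joint): Dial angle, rad: 0 = hard against the clockwise (finest) stop, grows counterclockwise seen from above, to 3.67. It clicks into a rest every 15 degrees (0.262 rad) from the stop; about 0.08 N m passes a click; let go, it settles in the nearest rest. Seven clicks = 1.83. At the stop the white line meets the thick red tick; one thin tick per click follows.
- basket (a point): Centre of the collar of the portafilter (loose, 0.3 kg, stands upright), 30 mm above its underside. x along the handle, away from the basket; z up. Below: basket r 24 mm. Collar r 33 mm, open on top, from 6 mm below to 6 mm above this point; two flat-sided lugs make it 68 mm wide across y, 22 mm long along x. Centre of mass about 12 mm along +x.
- pf_handle (a point): Point in the portafilter's dark flat-sided handle, 120 mm along +x from 'basket', same height and axes. The handle is 22 mm wide, 26 mm high and runs from 60 to 180 mm from 'basket'; a steel neck r 7.5 mm joins it to the collar.
- white_bowl_mid (a point): Small white bowl, 122 mm across, 66 mm high, close beside the portafilter's handle at the start; point on its axis, 33 mm up. To be left alone.
- sugar_glass_mid (a point): Clear lidded sugar glass, 74 mm across, 85 mm high, close on the other side of the handle at the start; point on its axis, 42 mm up. To be left alone.
- coffee_mug_mid (a point): White mug beside the grinder, 92 x 123 mm over its handle, 95 mm high; point 48 mm up. To be left alone.
- spoon_mid (a point): Middle of a teaspoon lying flat beside the grinder, 130 x 27 x 11 mm, along its x axis. To be left alone.

How it is judged:
On the way, in this order (a step that is already met when the one before it is completed fails the run):
1. the burr dial is turned clockwise hard against its stop (value of joint burr_dial below 0.06 rad), for 0.2 s.
2. the burr dial is turned back seven clicks from the stop (value of joint burr_dial between 1.73 and 1.935 rad), for 0.3 s.
At the end, for the whole second after the job is handed in: The burr dial rests seven clicks from its stop (1.83 rad, within 0.1), and the portafilter hangs level in the fork: basket point within 12 mm sideways and 4 mm in height of the fork seat, tilted less than 5 degrees, handle within 20 degrees of straight out of the front, at rest (all of step 2 and horizontal distance between basket and fork_seat below 0.012 m and z of basket in the frame of fork_seat between -0.004 and 0.004 m and angle between basket's own z axis and vertical below 0.09 rad and angle between the x axis of basket and the x axis of fork_seat, either way round below 0.35 rad and linear speed of portafilter below 0.02 m/s); the robot touches nothing.
It fails at once if the white bowl is moved more than 25 mm (distance of white_bowl_mid from where it was at the start of the episode above 0.025 m).
It fails at once if the sugar glass is moved more than 25 mm (distance of sugar_glass_mid from where it was at the start of the episode above 0.025 m).
It fails at once if the mug is moved more than 25 mm (distance of coffee_mug_mid from where it was at the start of the episode above 0.025 m).
It fails at once if the teaspoon is moved more than 25 mm (distance of spoon_mid from where it was at the start of the episode above 0.025 m).
It also fails if it takes over 72 s, if anything falls off the work surface, if the arm or the gripper's body presses on something with over 40 N, if the wrist force passes 120 N, or if a joint passes its speed limit or range.

### The arm

A 6-joint arm with a two-finger parallel gripper is mounted at the origin on a cart in front of the work surface, level with it; the furniture and walls round the work are solid. World frame = base frame: x ahead of the robot, y to its left, z up, the work surface at z = 0. Lengths are in m, angles in rad, forces in N, time in s.
With the tool pointing down it reaches from about 0.375 to 0.975 m from the base axis. Payload 3.8 kg.
Tool frame: the origin (TCP) lies midway between the tips of the shut fingers; the grasp point (between the pads) lies 19 mm behind it; x points along the fingers, z is the direction in which the jaws open and shut, and the axes are right-handed (so a half turn about x gives the same grasp; the last joint's range is limited). The gripper opens to 85 mm and grips with 20 to 120 N. Pads are 22 mm wide; open, the fingers measure 114 mm over their backs; the gripper's body (76 mm by 85 mm) begins 54 mm behind the grasp point. The pads swing forward as they close: fully open they stand 13 mm farther back than shut.
Start: joints at [-1.169, 0.264, 1.604, -0, 1.274, -0.037], TCP at [0.287, -0.611, 0.231] pointing down, gripper open.
Joint ranges: [-2.63, 2.63], [-0.94, 2.18], [0.31, 2.57], [-1.31, 4.45], [0, 2.66], [-2.55, 2.55]. Speed limits (rad/s): [2.57, 2.57, 3.14, 3.14, 3.14, 3.14].

### API

Orientations are given as a rotation vector (axis times angle).
In Python, from workcell import * gives the robot as it stands. The module is installed in compiled form; this text tells all that it offers.
- The arm moves only by the tool carry_out, never from a script. Its arguments are lists of equal length, an entry for each row: "offset": the shift along the tool's x, y, z in cm, a list of three; "delta_rot": the turn, a rotation vector about the tool's x, y, z in degrees, a list of three. A call has exactly 5 rows; each row shifts and turns the commanded pose from where the row before left it, along the tool's axes as they then stand; what a row does not reach is not made up. A row lasts 1/12 s, in which the tool goes at most 41.7 mm and 7.16 degrees, less where a joint would pass 70% of its speed; a pose out of reach is approached as far as the arm can. A call is refused whole if a number of a shift passes 4.17 or a number of a turn 7.16, either way. A call with a gripper value outside its range is refused whole. "fingers" is the opening, from -1 (shut) to 1 (fully open), set as the call begins (left out, the last holds). The fingers move at their own pace and stop on an object; "newtons" is the grip in N (left out, the last holds). Time passes only in rows, so rows that do not move let the fingers close, or fill a call up. It gives the time, the measured TCP pose, the force and the opening at its end, in the units of the state.
- read_state(): the state, without advancing time (a new reading comes with each control period).
- read_camera(name): name is "scene" or "side" or "wrist"; returns (picture, depth): 400x640x3 uint8, red, green, blue; 400x640 float32, m along the optical axis (not along the pixel's ray), 0 where there is no reading.
- get_calibration(name): a dict with "fx", "fy", "cx", "cy" (pixels), "R" (3x3) and "t" (3): a world point X has camera coordinates R X + t; the wrist camera has in their place "mount" (4x4, takes a point from camera to tool coordinates, whose origin is the TCP and whose axes are the tool frame's). Camera axes: x right, y down, z forward; pixel columns grow to the right and rows downward; lengths in m; the calibration is good to about 2 mm. A picture is of the moment at which its call begins: read the wrist's pose just before it. get_calibration takes no time and is no camera call.
- finish_job(): hands the job in, once; it reports no verdict.
The state is a dict: "time": time; "q": joint angles; "joint_vel": joint speeds; "joint_torque": joint torques, N m; "tool_pos": TCP position; "tcp_rot": TCP orientation; "wrist_force": force on the tool from outside, world axes, zero at the start; "torque": the same for the moment, N m; "width": opening from 0.0 (shut) to 1.0 (fully open).
Only numpy, scipy, OpenCV 4.12 (cv2) and the standard library are available. Lean on these libraries where they do the work, as an engineer would, in place of code of your own. Each camera call takes 0.05 s, during which the arm holds its last target. There are 200 camera calls.

## Working session

There is one attempt and no reset: what is moved stays moved. The work goes in short steps, Python scripts to look and compute and a tool call to move; the robot and the scene stay as the last step left them, time stands still between calls to the robot, and variables do not carry over. Pictures are saved under pics/ and viewed, about 8 in all and at most 12, crops included, and the job is handed in when it is done.

Besides the shell and the picture viewer there is one more tool, called after "Request:" by a JSON object that holds its "op" and its "data", one argument or row to a line. carry_out: Moves the arm, as the interface text tells. Its arguments: {"type":"object","properties":{"offset":{"type":"array"},"delta_rot":{"type":"array"},"fingers":{"type":"number"},"newtons":{"type":"number"}},"required":["offset","delta_rot"]}

```bash
mkdir -p pics; cat > h.py <<'E'
from workcell import *
import numpy as np, cv2
from scipy.spatial.transform import Rotation as Ro
def grab(n):
    s=read_state(); p,d=read_camera(n); c=get_calibration(n)
    K=np.array([[c['fx'],0,c['cx']],[0,c['fy'],c['cy']],[0,0,1]])
    if 'R' in c: R=np.array(c['R']);t=np.array(c['t'])
    else:
        M=np.array(c['mount']);T=np.eye(4);T[:3,:3]=Ro.from_rotvec(s['tcp_rot']).as_matrix();T[:3,3]=s['tool_pos']
        W=np.linalg.inv(T@M);R=W[:3,:3];t=W[:3,3]
    return p,d,K,R,t
def world(d,K,R,t):
    v,u=np.mgrid[:d.shape[0],:d.shape[1]]
    P=np.stack([(u-K[0,2])/K[0,0]*d,(v-K[1,2])/K[1,1]*d,d],-1)
    W=(P-t)@R; W[d==0]=np.nan; return W
def ray(u,v,K,R,t,z):
    o=-R.T@t; r=R.T@np.array([(u-K[0,2])/K[0,0],(v-K[1,2])/K[1,1],1]); return o+r*(z-o[2])/r[2]
def save(n,p): cv2.imwrite('pics/'+n+'.png',cv2.cvtColor(p,cv2.COLOR_RGB2BGR))
E
python3 - <<'E'
from h import *
for n in ['scene','side','wrist']:
    p,d,K,R,t=grab(n); save(n+'0',p); np.savez('/tmp/'+n+'0.npz',p=p,d=d,K=K,R=R,t=t); print(n,-R.T@t,R[2],(d==0).mean())
print(read_state())
print(get_calibration('wrist'))
E
```

```text
scene [-0.19745474 -0.7442875   0.90843594] [ 0.64472457  0.4921998  -0.58486715] 0.00391796875
side [ 0.43318194 -0.94677807  1.43843476] [ 0.11174335  0.55230428 -0.82611949] 0.0040625
wrist [ 0.3575939  -0.5775015   0.37274994] [-0.2759794  -0.12802574 -0.95259896] 0.00391015625
{'time': 0.15, 'q': array([-1.16890471e+00,  2.64606304e-01,  1.60505564e+00,  1.98107190e-05,
        1.27369962e+00, -3.68594248e-02]), 'joint_vel': array([ 0.00022087, -0.000132  , -0.00480976, -0.00110424, -0.0003667 ,
        0.00010738]), 'joint_torque': array([ 1.32737259e-04, -5.15904379e+01, -3.67960346e+01, -4.17901992e-05,
        8.00280366e-03,  3.16854766e-05]), 'tool_pos': array([ 0.28655479, -0.61053362,  0.23023289]), 'tcp_rot': array([ 0.88126377,  1.38686813, -0.87959149]), 'wrist_force': array([0.6713769 , 0.07566461, 0.03965499]), 'torque': array([-0.01831994, -0.00743631,  0.02167438]), 'width': 1.0015804668515444}
{'fx': 332.6743859579341, 'fy': 332.6743859579341, 'cx': 320.6568522549531, 'cy': 199.5189244257315, 'mount': array([[-4.08356983e-04, -3.04287861e-01,  9.52580039e-01,
        -1.42689301e-01],
       [ 6.18154611e-04, -9.52580013e-01, -3.04287588e-01,
         7.83611585e-02],
       [ 9.99999726e-01,  4.64583783e-04,  5.77089644e-04,
         7.62124525e-05],
       [ 0.00000000e+00,  0.00000000e+00,  0.00000000e+00,
         1.00000000e+00]])}
```

View pics/scene0.png

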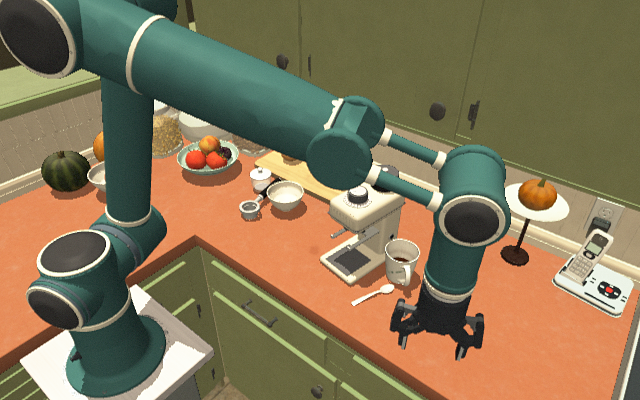

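View pics/side0.png

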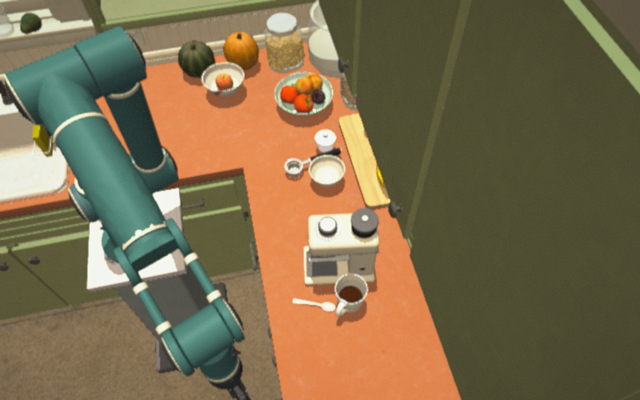

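The scene view shows the dial at (357,196), the basket at (250,210), the glass at (261,178) and the bowl at (286,195). In the side view the dial is at (327,226), hopper at (364,222), basket at (293,167), and the handle ends at (338,153).

```bash
python3 - <<'E'
from h import *
Z={n:dict(np.load(f'/tmp/{n}0.npz')) for n in ['scene','side']}
big=[]
for n,box in [('side',(260,120,400,320)),('scene',(230,150,430,310))]:
    z=Z[n];W=world(z['d'],z['K'],z['R'],z['t']);z['W']=W
    x0,y0,x1,y1=box
    c=cv2.resize(z['p'][y0:y1,x0:x1],None,fx=3,fy=3,interpolation=cv2.INTER_CUBIC);save(n+'c',c[:,:])
for n,pts in [('side',dict(dial=(327,222),hop=(364,216),bask=(293,167),rim=(293,161),hand=(320,158),hend=(338,153),bowl=(326,160),glass=(325,134),mug=(350,290),spoon=(315,304),head=(345,235),table=(270,200))),('scene',dict(dial=(357,193),bask=(250,205),hand=(265,190),head=(375,205)))]:
    for k,(u,v) in pts.items(): print(n,k,Z[n]['W'][v,u].round(3))
# robust: heights in side
W=Z['side']['W'];p=Z['side']['p'].astype(int)
def blob(n,box,zr,f=None):
    W=Z[n]['W'];p=Z[n]['p'].astype(int);m=np.zeros(W.shape[:2],bool);m[box[1]:box[3],box[0]:box[2]]=1
    m&=(W[...,2]>zr[0])&(W[...,2]<zr[1])
    if f is not None:m&=f(p)
    Q=W[m];c,r=cv2.minEnclosingCircle(Q[:,:2].astype(np.float32)); print(n,box,len(Q),'med',np.median(Q,0).round(4),'circ',np.round(c,4),round(r,4));return Q
for n,b in [('side',(310,205,345,245)),('scene',(340,180,375,210))]: blob(n,b,(.245,.262))
blob('side',(345,200,385,245),(.268,.285))
for n,b in [('side',(278,150,308,180)),('scene',(235,195,265,222))]: blob(n,b,(.028,.045))
Q=blob('side',(300,190,390,260),(.22,.235)); r=cv2.minAreaRect(Q[:,:2].astype(np.float32));print(r)
Q=blob('side',(305,145,345,170),(.012,.06),lambda p:p.max(-1)<80); print(cv2.fitLine(Q[:,:2].astype(np.float32),cv2.DIST_HUBER,0,.01,.01).ravel(),Q.min(0),Q.max(0))
blob('side',(305,150,350,190),(.06,.075));blob('side',(310,125,340,152),(.07,.09))
E
```

```text
side dial [ 0.589 -0.243  0.251]
side hop [ 0.687 -0.263  0.277]
side bask [0.555 0.154 0.002]
side rim [0.557 0.154 0.036]
side hand [0.649 0.13  0.055]
side hend [0.72  0.157 0.03 ]
side bowl [0.669 0.125 0.044]
side glass [0.685 0.21  0.083]
side mug [ 0.631 -0.361  0.037]
side spoon [ 0.523 -0.369  0.009]
side head [ 0.631 -0.281  0.227]
side table [ 0.453  0.037 -0.004]
scene dial [ 0.576 -0.257  0.255]
scene bask [0.57  0.147 0.025]
scene hand [0.646 0.152 0.04 ]
scene head [ 0.6   -0.298  0.222]
side (310, 205, 345, 245) 277 med [ 0.5879 -0.2527  0.2536] circ [ 0.5871 -0.2502] 0.0282
scene (340, 180, 375, 210) 200 med [ 0.5811 -0.256   0.2522] circ [ 0.588 -0.252] 0.027
side (345, 200, 385, 245) 458 med [ 0.6871 -0.2698  0.2712] circ [ 0.6844 -0.2677] 0.0398
side (278, 150, 308, 180) 171 med [0.5611 0.1369 0.036 ] circ [0.5641 0.1326] 0.043
scene (235, 195, 265, 222) 194 med [0.5627 0.1387 0.0341] circ [0.5733 0.1358] 0.0542
side (300, 190, 390, 260) 1269 med [ 0.6196 -0.2768  0.2252] circ [ 0.6297 -0.2583] 0.1022
((0.629243791103363, -0.25903335213661194), (0.1072007268667221, 0.18942317366600037), 80.36720275878906)
side (305, 145, 345, 170) 62 med [0.7055 0.1575 0.0408] circ [0.6725 0.1544] 0.0524
[0.99388486 0.11042153 0.7015467  0.1575855 ] [0.62051851 0.14431675 0.02290082] [0.72441472 0.169787   0.04956602]
side (305, 150, 350, 190) 144 med [0.662 0.085 0.065] circ [0.6595 0.0724] 0.0627
side (310, 125, 340, 152) 63 med [0.6833 0.2097 0.0728] circ [0.6846 0.2099] 0.0324
```

View pics/sidec.png

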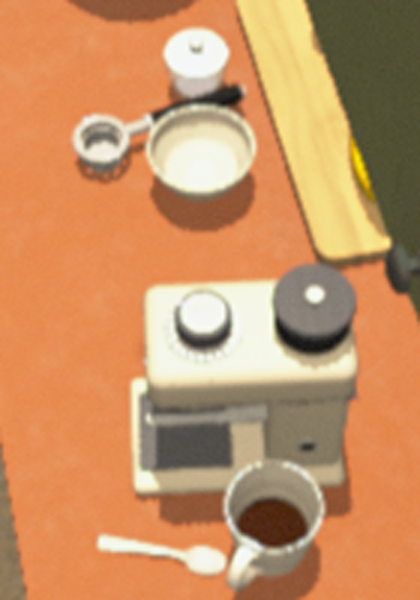

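```bash
cat >> h.py <<'E'
def plan(pos,yaw=None):
    "pos: world TCP target; yaw: wanted world heading (deg) of tool z. prints shift in tool axes now (cm), turn (deg about tool x, tool y/z to level)"
    s=read_state();M=Ro.from_rotvec(s['tcp_rot']).as_matrix()
    print('t',s['time'],'pos',np.round(s['tool_pos'],4),'q',np.round(s['q'],3),'w',round(s['width'],3),'F',np.round(s['wrist_force'],1),'T',np.round(s['torque'],2))
    print('shift cm',np.round(M.T@(np.array(pos)-s['tool_pos'])*100,2),'z-heading',round(np.degrees(np.arctan2(M[1,2],M[0,2])),2),'toolx',M[:,0].round(3))
    if yaw is not None:
        a=np.radians(yaw);x=np.array([0,0,-1.]);z=np.array([np.cos(a),np.sin(a),0]);D=np.stack([x,np.cross(z,x),z],1)
        print('rotvec deg',np.degrees(Ro.from_matrix(M.T@D).as_rotvec()).round(2))
E
python3 - <<'E'
from h import *
plan([.5875,-.251,.35],-9.6)
E
```

```text
t 0.15 pos [ 0.2866 -0.6105  0.2302] q [-1.169  0.265  1.605  0.     1.274 -0.037] w 1.002 F [0.7 0.1 0. ] T [-0.02 -0.01  0.02]
shift cm [-11.94  42.52 -19.78] z-heading -64.86 toolx [-0.001  0.002 -1.   ]
rotvec deg [-5.526e+01 -9.000e-02 -5.000e-02]
```

Request:
{"op": "carry_out", "data": {
  "offset": [
    [-2, 2, -1],
    [-2, 2.5, -1.2],
    [-2, 2.8, -1.3],
    [-2, 2.8, -1.3],
    [-1, 2.8, -1.3]
  ],
  "delta_rot": [
    [0, 0, 0],
    [0, 0, 0],
    [0, 0, 0],
    [0, 0, 0],
    [0, 0, 0]
  ]
}}

```text
time: 0.57
tool_pos: [0.3786, -0.5007, 0.324]
tcp_rot: [0.879, 1.382, -0.881]
wrist_force: [0.5, -0.0, 1.4]
width: 0.999
```

Request:
{"op": "carry_out", "data": {
  "offset": [
    [-1, 3, -1.4],
    [-1, 3, -1.4],
    [-0.9, 3, -1.4],
    [0, 3, -1.4],
    [0, 3, -1.4]
  ],
  "delta_rot": [
    [0, 0, 0],
    [0, 0, 0],
    [0, 0, 0],
    [0, 0, 0],
    [0, 0, 0]
  ]
}}

```text
time: 0.98
tool_pos: [0.4847, -0.3728, 0.3512]
tcp_rot: [0.88, 1.384, -0.88]
wrist_force: [0.1, 0.2, -0.5]
width: 0.999
```

Request:
{"op": "carry_out", "data": {
  "offset": [
    [0, 3, -1.4],
    [0, 3, -1.4],
    [0, 3, -1.4],
    [0, 3, -1.3],
    [0, 2.6, -1.2]
  ],
  "delta_rot": [
    [0, 0, 0],
    [0, 0, 0],
    [0, 0, 0],
    [0, 0, 0],
    [0, 0, 0]
  ]
}}

```text
time: 1.4
tool_pos: [0.5884, -0.2493, 0.3498]
tcp_rot: [0.88, 1.386, -0.879]
wrist_force: [0.2, -0.4, 0.2]
width: 0.997
```

```bash
python3 - <<'E'
from h import *
plan([.5875,-.251,.35],-9.6)
p,d,K,R,t=grab('wrist'); save('w1',p); np.savez('/tmp/w1.npz',p=p,d=d,K=K,R=R,t=t)
plan([.5875,-.251,.35],-9.6)
E
```

```text
t 1.4 pos [ 0.5884 -0.2493  0.3498] q [-0.44   0.149  1.527  0.     1.467  0.691] w 0.997 F [ 0.2 -0.4  0.2] T [0.02 0.02 0.04]
shift cm [-0.02 -0.15  0.12] z-heading -64.82 toolx [-0.     0.001 -1.   ]
rotvec deg [-5.522e+01 -4.000e-02 -2.000e-02]
t 1.45 pos [ 0.5913 -0.2452  0.3495] q [-0.435  0.15   1.526  0.005  1.466  0.693] w 1.004 F [2.7 2.9 1. ] T [ 0.11 -0.05  0.03]
shift cm [-0.05 -0.59  0.36] z-heading -64.64 toolx [ 0.002  0.004 -1.   ]
rotvec deg [-55.04  -0.06  -0.28]
```

View pics/w1.png

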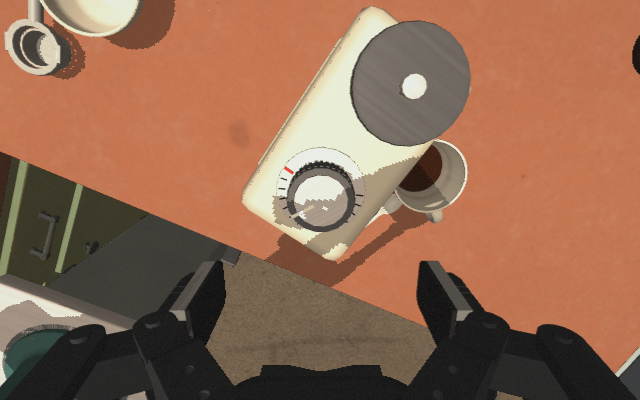

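The wrist view shows the dial at (321,202), the red tick at (288,170), and the hopper at (411,83). The white line is unclear in the shadow, so I'll take a crop.

```bash
python3 - <<'E'
from h import *
p,d,K,R,t=grab('wrist'); np.savez('/tmp/w2.npz',p=p,d=d,K=K,R=R,t=t)
p0=np.load('/tmp/w1.npz')
c=p0['p'][135:250,260:385]; c=cv2.resize(c,None,fx=6,fy=5,interpolation=cv2.INTER_CUBIC)
save('dialc',c)
K0,R0,t0=[p0[k] for k in 'KRt']
for (KK,RR,tt,P) in [(K0,R0,t0,p0['p']),(K,R,t,p)]:
    q=P.astype(int); m=((q[...,0]>170)&(q[...,1]<90)&(q[...,2]<90)); m[:135]=0;m[250:]=0;m[:,:250]=0;m[:,400:]=0
    v,u=np.nonzero(m); print(len(u),u.mean(),v.mean(), ray(u.mean(),v.mean(),KK,RR,tt,.228))
plan([.5875,-.251,.35])
E
```

```text
21 288.57142857142856 169.85714285714286 [ 0.59467273 -0.21772535  0.228     ]
19 292.42105263157896 176.05263157894737 [ 0.59445551 -0.21804749  0.228     ]
t 1.5 pos [ 0.5896 -0.2475  0.3495] q [-0.437  0.15   1.527  0.002  1.466  0.69 ] w 1.001 F [-0.2 -0.7 -0. ] T [-0.01  0.03  0.02]
shift cm [-0.05 -0.34  0.23] z-heading -64.59 toolx [ 0.     0.002 -1.   ]
```

View pics/dialc.png

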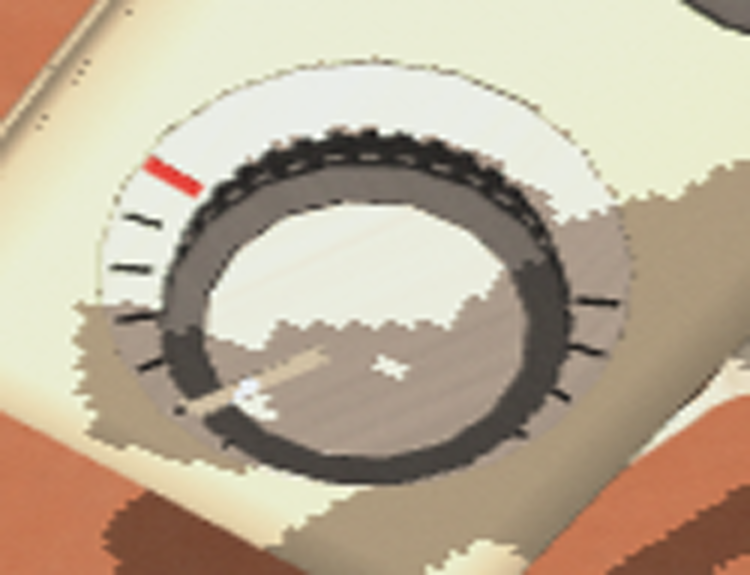

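Red tick is at crop (175,175) and the white line points to crop (185,408), on the fifth thin tick, so the dial is at about 75°. I check the dial centre from these close views, then grip.

```bash
python3 - <<'E'
from h import *
for n in ['w1','w2']:
    z=dict(np.load(f'/tmp/{n}.npz')); W=world(z['d'],z['K'],z['R'],z['t'])
    for zr in [(.245,.26),(.268,.285)]:
        m=(W[...,2]>zr[0])&(W[...,2]<zr[1]);m[260:]=0
        if zr[0]<.26: m&=np.hypot(W[...,0]-.5875,W[...,1]+.251)<.045
        Q=W[m]; print(n,len(Q),np.median(Q,0).round(4),np.round(cv2.minEnclosingCircle(Q[:,:2].astype(np.float32))[0],4),cv2.minEnclosingCircle(Q[:,:2].astype(np.float32))[1])
plan([.5875,-.251,.232])
E
```

```text
w1 3595 [ 0.5912 -0.2479  0.2536] [ 0.589  -0.2487] 0.026894906535744667
w1 11508 [ 0.689  -0.2644  0.2701] [ 0.6877 -0.266 ] 0.038047872483730316
w2 3575 [ 0.5912 -0.2479  0.2536] [ 0.5892 -0.2488] 0.026803357526659966
w2 11265 [ 0.6889 -0.2645  0.2701] [ 0.6874 -0.2658] 0.037911370396614075
t 1.5 pos [ 0.5896 -0.2475  0.3495] q [-0.437  0.15   1.527  0.002  1.466  0.69 ] w 1.001 F [-0.2 -0.7 -0. ] T [-0.01  0.03  0.02]
shift cm [11.75 -0.35  0.25] z-heading -64.59 toolx [ 0.     0.002 -1.   ]
```

Request:
{"op": "carry_out", "data": {
  "offset": [
    [2.5, -0.2, 0.1],
    [3, 0, 0],
    [3, 0, 0],
    [2, 0, 0],
    [1.2, 0, 0]
  ],
  "delta_rot": [
    [0, 0, 0],
    [0, 0, 0],
    [0, 0, 0],
    [0, 0, 0],
    [0, 0, 0]
  ],
  "fingers": 0.6
}}

```text
time: 1.92
tool_pos: [0.5836, -0.2527, 0.2292]
tcp_rot: [0.88, 1.391, -0.882]
wrist_force: [-1.6, -0.3, -0.8]
width: 0.799
```

Request:
{"op": "carry_out", "data": {
  "offset": [
    [0, 0, 0],
    [0, 0, 0],
    [0, 0, 0],
    [0, 0, 0],
    [0, 0, 0]
  ],
  "delta_rot": [
    [0, 0, 0],
    [0, 0, 0],
    [0, 0, 0],
    [0, 0, 0],
    [0, 0, 0]
  ],
  "fingers": -1,
  "newtons": 35
}}

```text
time: 2.33
tool_pos: [0.5837, -0.2515, 0.2314]
tcp_rot: [0.881, 1.393, -0.881]
wrist_force: [-2.9, 3.9, -9.0]
width: 0.593
```

```bash
python3 - <<'E'
from h import *
plan([.589,-.249,.231])
E
```

```text
t 2.3333 pos [ 0.5837 -0.2515  0.2314] q [-4.460e-01  1.950e-01  1.688e+00  1.000e-03  1.266e+00  6.850e-01] w 0.593 F [-2.9  3.9 -9. ] T [ 0.32  0.42 -0.03]
shift cm [ 0.04  0.59 -0.  ] z-heading -64.87 toolx [-0.006  0.004 -1.   ]
```

Gripped a chord: the pads are 6 mm off in tool y. I reopen, shift and close again.

Request:
{"op": "carry_out", "data": {
  "offset": [
    [0, 0, 0],
    [0, 0, 0],
    [-0.1, 0.3, 0],
    [0, 0.3, 0],
    [0, 0, 0]
  ],
  "delta_rot": [
    [0, 0, 0],
    [0, 0, 0],
    [0, 0, 0],
    [0, 0, 0],
    [0, 0, 0]
  ],
  "fingers": 0.6
}}

```text
time: 2.75
tool_pos: [0.593, -0.2508, 0.2362]
tcp_rot: [0.88, 1.382, -0.879]
wrist_force: [-1.0, 0.1, -0.3]
width: 0.8
```

Request:
{"op": "carry_out", "data": {
  "offset": [
    [0, 0, 0],
    [0, 0, 0],
    [0, 0, 0],
    [0, 0, 0],
    [0, 0, 0]
  ],
  "delta_rot": [
    [0, 0, 0],
    [0, 0, 0],
    [0, 0, 0],
    [0, 0, 0],
    [0, 0, 0]
  ],
  "fingers": -1
}}

```text
time: 3.17
tool_pos: [0.5909, -0.248, 0.2359]
tcp_rot: [0.883, 1.389, -0.878]
wrist_force: [-4.0, 6.7, 8.4]
width: 0.598
```

```bash
python3 - <<'E'
from h import *
plan([.589,-.249,.231])
E
```

```text
t 3.1667 pos [ 0.5909 -0.248   0.2359] q [-0.438  0.199  1.674  0.004  1.271  0.693] w 0.598 F [-4.   6.7  8.4] T [ 1.45  0.74 -0.06]
shift cm [ 0.49 -0.22  0.02] z-heading -64.85 toolx [-0.001  0.004 -1.   ]
```

Request:
{"op": "carry_out", "data": {
  "offset": [
    [0, 0, 0],
    [0, 0, 0],
    [0, 0, 0],
    [0, 0, 0],
    [0, 0, 0]
  ],
  "delta_rot": [
    [3, 0, 0],
    [5, 0, 0],
    [6, 0, 0],
    [6, 0, 0],
    [6, 0, 0]
  ]
}}

```text
time: 3.58
tool_pos: [0.5912, -0.2491, 0.2359]
tcp_rot: [1.225, 1.201, -1.223]
wrist_force: [-2.9, 3.8, 6.4]
width: 0.595
```

Request:
{"op": "carry_out", "data": {
  "offset": [
    [0, 0, 0],
    [0, 0, 0],
    [0, 0, 0],
    [0, 0, 0],
    [0, 0, 0]
  ],
  "delta_rot": [
    [6, 0, 0],
    [6, 0, 0],
    [6, 0, 0],
    [6, 0, 0],
    [6, 0, 0]
  ]
}}

```text
time: 4.0
tool_pos: [0.5909, -0.2503, 0.2359]
tcp_rot: [1.597, 0.901, -1.598]
wrist_force: [-4.9, 1.1, 5.8]
width: 0.594
```

```bash
python3 - <<'E'
from h import *
plan([.589,-.249,.231])
E
```

```text
t 4.0 pos [ 0.5909 -0.2503  0.2359] q [-0.439  0.199  1.674 -0.     1.269  1.675] w 0.594 F [-4.9  1.1  5.8] T [0.41 0.62 0.02]
shift cm [ 0.49 -0.23 -0.01] z-heading -121.14 toolx [-0.  0. -1.]
```

Request:
{"op": "carry_out", "data": {
  "offset": [
    [0, 0, 0],
    [0, 0, 0],
    [0, 0, 0],
    [0, 0, 0],
    [0, 0, 0]
  ],
  "delta_rot": [
    [4, 0, 0],
    [4, 0, 0],
    [4, 0, 0],
    [3, 0, 0],
    [3, 0, 0]
  ]
}}

```text
time: 4.42
tool_pos: [0.594, -0.2551, 0.2358]
tcp_rot: [1.803, 0.664, -1.797]
wrist_force: [6.0, -12.4, -2.8]
width: 0.59
```

Request:
{"op": "carry_out", "data": {
  "offset": [
    [0, 0, 0],
    [0, 0, 0],
    [0, 0, 0],
    [0, 0, 0],
    [0, 0, 0]
  ],
  "delta_rot": [
    [2, 0, 0],
    [2, 0, 0],
    [2, 0, 0],
    [0, 0, 0],
    [0, 0, 0]
  ]
}}

```text
time: 4.83
tool_pos: [0.5933, -0.2558, 0.236]
tcp_rot: [1.869, 0.58, -1.865]
wrist_force: [3.2, -12.5, -1.5]
width: 0.591
```

```bash
python3 - <<'E'
from h import *
plan([.589,-.249,.231])
E
```

```text
t 4.8333 pos [ 0.5933 -0.2558  0.236 ] q [-0.442  0.201  1.672 -0.007  1.259  2.089] w 0.591 F [  3.2 -12.5  -1.5] T [-2.26 -0.51 -0.  ]
shift cm [ 0.49 -0.81 -0.04] z-heading -144.89 toolx [ 0.006 -0.01  -1.   ]
```

Request:
{"op": "carry_out", "data": {
  "offset": [
    [0, 0, 0],
    [0, 0, 0],
    [-2, -0.4, 0],
    [-3, -0.3, 0],
    [-4, 0, 0]
  ],
  "delta_rot": [
    [0, 0, 0],
    [0, 0, 0],
    [0, 0, 0],
    [0, 0, 0],
    [0, 0, 0]
  ],
  "fingers": 0.6
}}

```text
time: 5.25
tool_pos: [0.5851, -0.2429, 0.3209]
tcp_rot: [1.867, 0.6, -1.879]
wrist_force: [-0.0, 0.7, 0.6]
width: 0.8
```

Request:
{"op": "carry_out", "data": {
  "offset": [
    [-2.5, 0, 0],
    [0, 0, 0],
    [0, 0, 0],
    [0, 0, 0],
    [0, 0, 0]
  ],
  "delta_rot": [
    [0, 0, 0],
    [0, 0, 0],
    [0, 0, 0],
    [0, 0, 0],
    [0, 0, 0]
  ]
}}

```text
time: 5.67
tool_pos: [0.5866, -0.2441, 0.3471]
tcp_rot: [1.869, 0.595, -1.874]
wrist_force: [-0.1, 0.1, 1.3]
width: 0.801
```

```bash
cat >> h.py <<'E'
def topview(name,c=(.589,-.249),z=.253,half=.045,N=480):
    "look at dial: rectified onto plane z, x right, y up"
    p,d,K,R,t=grab('wrist'); W=world(d,K,R,t)
    m=(W[...,2]>.245)&(W[...,2]<.26)&(np.hypot(W[...,0]-c[0],W[...,1]-c[1])<.045);m[270:]=0
    Q=W[m];print('dial',len(Q),cv2.minEnclosingCircle(Q[:,:2].astype(np.float32)),np.median(Q[:,2]))
    def H(z):
        q=np.array([[c[0]+a*half,c[1]+b*half,z] for a,b in [(-1,1),(1,1),(1,-1),(-1,-1)]]); P=(q@R.T+t)@K.T; P=(P[:,:2]/P[:,2:]).astype(np.float32)
        return cv2.getPerspectiveTransform(P,np.float32([[0,0],[N,0],[N,N],[0,N]]))
    a=cv2.warpPerspective(p,H(z),(N,N));b=cv2.warpPerspective(p,H(.228),(N,N)); return np.hstack([a,b])
E
python3 - <<'E'
from h import *
plan([.589,-.249,.231])
save('dial2',cv2.resize(topview('x'),(800,400)))
plan([.589,-.249,.231])
E
```

```text
t 5.6667 pos [ 0.5866 -0.2441  0.3471] q [-0.434  0.144  1.537  0.     1.464  2.094] w 0.801 F [-0.1  0.1  1.3] T [-0.01 -0.01 -0.06]
shift cm [11.6   0.58  0.06] z-heading -144.85 toolx [-0.003  0.002 -1.   ]
dial 3739 ((0.5892861485481262, -0.24889717996120453), 0.02698478475213051) 0.25360394209156917
t 5.7167 pos [ 0.5865 -0.2442  0.3468] q [-0.434  0.144  1.537  0.     1.464  2.094] w 0.8 F [ 0.9  0.2 -0.7] T [-0.05 -0.04 -0.03]
shift cm [11.58  0.58  0.05] z-heading -144.85 toolx [-0.004  0.002 -1.   ]
```

View pics/dial2.png

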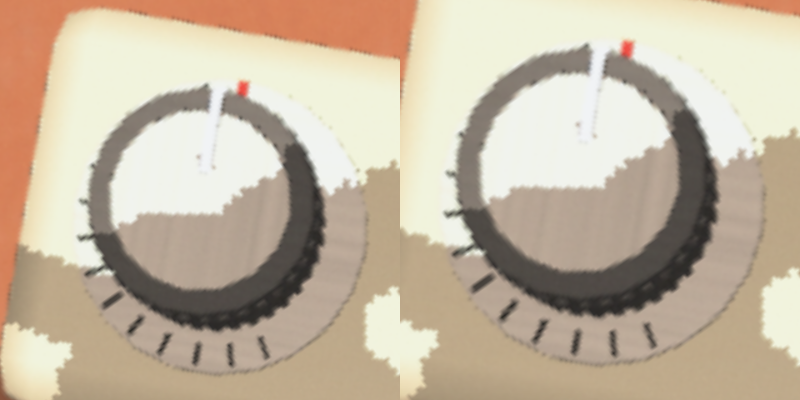

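Line at (217,88) from centre (200,200) gives about 81°, against the red tick axis at about 80°, so the dial is at its stop. I go back down and centre properly.

Request:
{"op": "carry_out", "data": {
  "offset": [
    [2.5, 0.3, 0],
    [3, 0.3, 0],
    [3, 0, 0],
    [2, 0, 0],
    [1, 0, 0]
  ],
  "delta_rot": [
    [0, 0, 0],
    [0, 0, 0],
    [0, 0, 0],
    [0, 0, 0],
    [0, 0, 0]
  ]
}}

```text
time: 6.13
tool_pos: [0.5879, -0.2483, 0.2281]
tcp_rot: [1.866, 0.599, -1.88]
wrist_force: [-0.3, 0.4, -0.9]
width: 0.795
```

Request:
{"op": "carry_out", "data": {
  "offset": [
    [0.2, 0, 0],
    [0, 0, 0],
    [0, 0, 0],
    [0, 0, 0],
    [0, 0, 0]
  ],
  "delta_rot": [
    [0, 0, 0],
    [0, 0, 0],
    [0, 0, 0],
    [0, 0, 0],
    [0, 0, 0]
  ]
}}

```text
time: 6.55
tool_pos: [0.5919, -0.2501, 0.2345]
tcp_rot: [1.873, 0.59, -1.868]
wrist_force: [-0.7, -0.3, -0.1]
width: 0.799
```

```bash
python3 - <<'E'
from h import *
plan([.589,-.249,.23])
E
```

```text
t 6.55 pos [ 0.5919 -0.2501  0.2345] q [-0.439  0.199  1.677  0.     1.262  2.09 ] w 0.799 F [-0.7 -0.3 -0.1] T [ 0.04 -0.02  0.04]
shift cm [ 0.45 -0.26  0.18] z-heading -144.86 toolx [ 0.003 -0.001 -1.   ]
```

Request:
{"op": "carry_out", "data": {
  "offset": [
    [0.2, -0.1, 0.1],
    [0.2, -0.1, 0.1],
    [0, 0, 0],
    [0, 0, 0],
    [0, 0, 0]
  ],
  "delta_rot": [
    [0, 0, 0],
    [0, 0, 0],
    [0, 0, 0],
    [0, 0, 0],
    [0, 0, 0]
  ]
}}

```text
time: 6.97
tool_pos: [0.588, -0.2491, 0.2282]
tcp_rot: [1.871, 0.593, -1.871]
wrist_force: [0.3, 0.4, -0.1]
width: 0.802
```

Request:
{"op": "carry_out", "data": {
  "offset": [
    [0, 0, 0],
    [0, 0, 0],
    [0, 0, 0],
    [0, 0, 0],
    [0, 0, 0]
  ],
  "delta_rot": [
    [0, 0, 0],
    [0, 0, 0],
    [0, 0, 0],
    [0, 0, 0],
    [0, 0, 0]
  ],
  "fingers": -1,
  "newtons": 45
}}

```text
time: 7.38
tool_pos: [0.5885, -0.2489, 0.2288]
tcp_rot: [1.872, 0.592, -1.87]
wrist_force: [0.3, 0.8, 3.0]
width: 0.588
```

```bash
python3 - <<'E'
from h import *
plan([.589,-.249,.23])
E
```

```text
t 7.3833 pos [ 0.5885 -0.2489  0.2288] q [-4.400e-01  1.980e-01  1.689e+00  1.000e-03  1.254e+00  2.089e+00] w 0.588 F [0.3 0.8 3. ] T [ 0.46 -0.2   0.02]
shift cm [-0.12  0.04 -0.04] z-heading -144.86 toolx [ 0.001  0.    -1.   ]
```

Request:
{"op": "carry_out", "data": {
  "offset": [
    [0, 0, 0],
    [0, 0, 0],
    [0, 0, 0],
    [0, 0, 0],
    [0, 0, 0]
  ],
  "delta_rot": [
    [-4, 0, 0],
    [-6, 0, 0],
    [-6, 0, 0],
    [-6, 0, 0],
    [-6, 0, 0]
  ]
}}

```text
time: 7.8
tool_pos: [0.5884, -0.249, 0.2288]
tcp_rot: [1.543, 0.953, -1.541]
wrist_force: [0.0, 1.0, 2.0]
width: 0.593
```

Request:
{"op": "carry_out", "data": {
  "offset": [
    [0, 0, 0],
    [0, 0, 0],
    [0, 0, 0],
    [0, 0, 0],
    [0, 0, 0]
  ],
  "delta_rot": [
    [-6, 0, 0],
    [-6, 0, 0],
    [-6, 0, 0],
    [-6, 0, 0],
    [-6, 0, 0]
  ]
}}

```text
time: 8.22
tool_pos: [0.5884, -0.249, 0.2288]
tcp_rot: [1.165, 1.236, -1.164]
wrist_force: [0.9, 1.4, 2.3]
width: 0.594
```

Request:
{"op": "carry_out", "data": {
  "offset": [
    [0, 0, 0],
    [0, 0, 0],
    [0, 0, 0],
    [0, 0, 0],
    [0, 0, 0]
  ],
  "delta_rot": [
    [-6, 0, 0],
    [-6, 0, 0],
    [-6, 0, 0],
    [-6, 0, 0],
    [-6, 0, 0]
  ]
}}

```text
time: 8.63
tool_pos: [0.5884, -0.2491, 0.2288]
tcp_rot: [0.77, 1.43, -0.769]
wrist_force: [1.0, 1.8, 2.7]
width: 0.593
```

Request:
{"op": "carry_out", "data": {
  "offset": [
    [0, 0, 0],
    [0, 0, 0],
    [0, 0, 0],
    [0, 0, 0],
    [0, 0, 0]
  ],
  "delta_rot": [
    [-6, 0, 0],
    [-5, 0, 0],
    [-4, 0, 0],
    [-2, 0, 0],
    [0, 0, 0]
  ]
}}

```text
time: 9.05
tool_pos: [0.5884, -0.2492, 0.2288]
tcp_rot: [0.544, 1.501, -0.544]
wrist_force: [0.4, 1.9, 3.0]
width: 0.594
```

Request:
{"op": "carry_out", "data": {
  "offset": [
    [0, 0, 0],
    [0, 0, 0],
    [0, 0, 0],
    [-1, 0, 0],
    [-2, 0, 0]
  ],
  "delta_rot": [
    [0, 0, 0],
    [0, 0, 0],
    [0, 0, 0],
    [0, 0, 0],
    [0, 0, 0]
  ],
  "fingers": 0.6
}}

```text
time: 9.47
tool_pos: [0.5861, -0.2484, 0.2554]
tcp_rot: [0.545, 1.508, -0.545]
wrist_force: [0.7, -0.4, 0.1]
width: 0.801
```

Request:
{"op": "carry_out", "data": {
  "offset": [
    [-3, 0, 0],
    [-3, 0, 0],
    [-3, 0, 0],
    [0, 0, 0],
    [0, 0, 0]
  ],
  "delta_rot": [
    [0, 0, 0],
    [0, 0, 0],
    [0, 0, 0],
    [0, 0, 0],
    [0, 0, 0]
  ]
}}

```text
time: 9.88
tool_pos: [0.5893, -0.2499, 0.3525]
tcp_rot: [0.543, 1.495, -0.545]
wrist_force: [0.6, -0.1, -0.8]
width: 0.801
```

```bash
python3 - <<'E'
from h import *
save('dial3',cv2.resize(topview('x'),(800,400)))
plan([.56,.138,.2],97.3)
E
```

```text
dial 3543 ((0.5888534784317017, -0.2488710731267929), 0.02695128507912159) 0.25358162876693097
t 9.9333 pos [ 0.5884 -0.2494  0.3499] q [-0.44   0.147  1.529 -0.     1.463  0.256] w 0.799 F [-0.3 -0.2 -0.1] T [-0.    0.08 -0.06]
shift cm [ 14.94  27.91 -27.06] z-heading -39.87 toolx [ 0.002 -0.001 -1.   ]
rotvec deg [-1.3717e+02  1.0000e-01  1.6000e-01]
```

View pics/dial3.png

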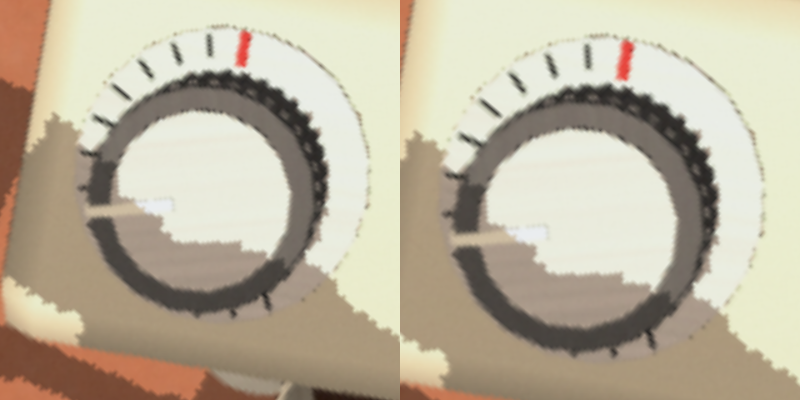

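Line from (172,204) to (88,212) heads 185°, which is 105° from the red tick: seven clicks. On to the portafilter.

Request:
{"op": "carry_out", "data": {
  "offset": [
    [0, 1.2, -1.1],
    [0, 2.2, -2.1],
    [0, 2.5, -2.4],
    [0, 2.5, -2.4],
    [0, 2.5, -2.4]
  ],
  "delta_rot": [
    [0, 0, 0],
    [0, 0, 0],
    [0, 0, 0],
    [0, 0, 0],
    [0, 0, 0]
  ],
  "fingers": 1
}}

```text
time: 10.35
tool_pos: [0.5766, -0.0966, 0.346]
tcp_rot: [0.545, 1.505, -0.545]
wrist_force: [0.6, 0.3, -0.4]
width: 0.999
```

Request:
{"op": "carry_out", "data": {
  "offset": [
    [0, 2.5, -2.4],
    [0, 2.5, -2.4],
    [0, 2.5, -2.4],
    [0, 2.5, -2.4],
    [0, 2.5, -2.4]
  ],
  "delta_rot": [
    [0, 0, 0],
    [0, 0, 0],
    [0, 0, 0],
    [0, 0, 0],
    [0, 0, 0]
  ]
}}

```text
time: 10.77
tool_pos: [0.5642, 0.0764, 0.3462]
tcp_rot: [0.544, 1.505, -0.545]
wrist_force: [0.5, 0.3, -0.2]
width: 1.003
```

Request:
{"op": "carry_out", "data": {
  "offset": [
    [2, 2.2, -2.1],
    [2, 1.6, -1.6],
    [2, 0.7, -0.9],
    [2, 0, 0],
    [2, 0, 0]
  ],
  "delta_rot": [
    [0, 0, 0],
    [0, 0, 0],
    [3, 0, 0],
    [5, 0, 0],
    [6, 0, 0]
  ]
}}

```text
time: 11.18
tool_pos: [0.5574, 0.1398, 0.2453]
tcp_rot: [0.733, 1.446, -0.737]
wrist_force: [0.6, -0.3, -0.3]
width: 1.0
```

Request:
{"op": "carry_out", "data": {
  "offset": [
    [2, 0, 0],
    [1.5, 0, 0],
    [1, 0, 0],
    [0.4, 0, 0],
    [0, 0, 0]
  ],
  "delta_rot": [
    [6, 0, 0],
    [6, 0, 0],
    [6, 0, 0],
    [6, 0, 0],
    [5, 0, 0]
  ]
}}

```text
time: 11.6
tool_pos: [0.5563, 0.1383, 0.1951]
tcp_rot: [1.116, 1.268, -1.126]
wrist_force: [0.4, -0.1, 0.3]
width: 1.0
```

Request:
{"op": "carry_out", "data": {
  "offset": [
    [0, 0, 0],
    [0, 0, 0],
    [0, 0, 0],
    [0, 0, 0],
    [0, 0, 0]
  ],
  "delta_rot": [
    [0, 0, 0],
    [0, 0, 0],
    [0, 0, 0],
    [0, 0, 0],
    [0, 0, 0]
  ]
}}

```text
time: 12.02
tool_pos: [0.5596, 0.1382, 0.1994]
tcp_rot: [1.116, 1.266, -1.116]
wrist_force: [0.6, 0.5, -0.3]
width: 1.001
```

```bash
python3 - <<'E'
from h import *
p,d,K,R,t=grab('wrist');save('pf1',p);np.savez('/tmp/pf1.npz',p=p,d=d,K=K,R=R,t=t)
W=world(d,K,R,t)
m=(W[...,2]>.03)&(W[...,2]<.045)&(np.hypot(W[...,0]-.561,W[...,1]-.138)<.045)
Q=W[m].astype(np.float32);print(len(Q),np.median(Q,0),cv2.minEnclosingCircle(Q[:,:2]))
m2=(W[...,2]>.034)&(W[...,2]<.05)&(p.max(-1)<90)&(W[...,0]>.6)&(W[...,0]<.75)&(abs(W[...,1]-.15)<.04)
Q=W[m2].astype(np.float32);print(len(Q),Q.min(0),Q.max(0),np.median(Q,0),cv2.fitLine(Q[:,:2],cv2.DIST_HUBER,0,.01,.01).ravel())
plan([.56,.138,.2],-82.7)
E
```

```text
Traceback (most recent call last):
cv2.error: OpenCV(4.12.0) /io/opencv/modules/imgproc/src/shapedescr.cpp:201: error: (-215:Assertion failed) count >= 0 && (depth == CV_32F || depth == CV_32S) in function 'minEnclosingCircle'
```

View pics/pf1.png

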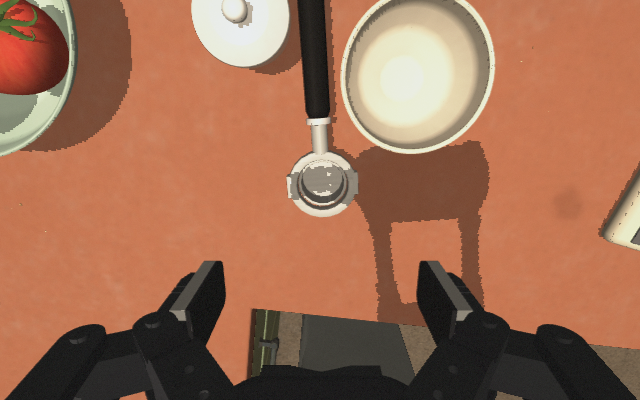

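Collar is at (322,184), lugs at (288,187) and (357,184), handle from (318,118) to (313,0). Fixing the measurement:

```bash
python3 - <<'E'
from h import *
z=dict(np.load('/tmp/pf1.npz'));K,R,t,p,d=[z[k] for k in ['K','R','t','p','d']]
W=world(d,K,R,t)
g=lambda u,v:ray(u,v,K,R,t,.036)
print('lugs',g(288,187),g(357,184),'d',np.linalg.norm(g(288,187)-g(357,184)),'mid',(g(288,187)+g(357,184))/2)
print('depthz',W[210,322],W[184,290],W[184,355],W[60,313],W[5,313])
m=(p.max(-1)<70);m[116:]=0;m[:,:290]=0;m[:,345:]=0
v,u=np.nonzero(m);P=np.array([ray(a,b,K,R,t,.043) for a,b in zip(u,v)])[:,:2].astype(np.float32)
l=cv2.fitLine(P,cv2.DIST_HUBER,0,.01,.01).ravel();print(len(P),P.min(0),P.max(0),l,np.degrees(np.arctan2(l[1],l[0])))
g2=((p.min(-1)>0)&(W[...,2]>.028)&(W[...,2]<.042));g2[:145]=0;g2[222:]=0;g2[:,:280]=0;g2[:,365:]=0
Q=W[g2].astype(np.float32);print(len(Q)); 
if len(Q):print(np.median(Q,0),cv2.minEnclosingCircle(Q[:,:2]))
plan([.56,.138,.2],-82.7)
E
```

```text
lugs [0.54893336 0.16814994 0.036     ] [0.56014519 0.10328466 0.036     ] d 0.06582712111398012 mid [0.55453928 0.1357173  0.036     ]
depthz [0.52983223 0.13298473 0.03572811] [0.55200321 0.16657253 0.03557332] [0.560036   0.10524524 0.03651542] [0.66271169 0.15757812 0.04366164] [0.7030244  0.16242494 0.04281605]
2937 [0.61807775 0.1389053 ] [0.7074609  0.17540762] [0.980383   0.19710216 0.6652547  0.15697642] 11.367551
1938Traceback (most recent call last):
  File "<stdin>", line 12, in <module>
cv2.error: OpenCV(4.12.0) /io/opencv/modules/imgproc/src/shapedescr.cpp:201: error: (-215:Assertion failed) count >= 0 && (depth == CV_32F || depth == CV_32S) in function 'minEnclosingCircle'
```

Request:
{"op": "carry_out", "data": {
  "offset": [
    [2, -0.4, 0.2],
    [3.5, 0, 0],
    [4, 0, 0],
    [3, 0, 0],
    [2, 0, 0]
  ],
  "delta_rot": [
    [-4, 0, 0],
    [0, 0, 0],
    [0, 0, 0],
    [0, 0, 0],
    [0, 0, 0]
  ]
}}

```text
time: 12.48
tool_pos: [0.5536, 0.135, 0.0509]
tcp_rot: [1.062, 1.298, -1.068]
wrist_force: [-0.3, -0.2, -0.4]
width: 1.0
```

Request:
{"op": "carry_out", "data": {
  "offset": [
    [0, 0, 0],
    [0, 0, 0],
    [0, 0, 0],
    [0, 0, 0],
    [0, 0, 0]
  ],
  "delta_rot": [
    [0, 0, 0],
    [0, 0, 0],
    [0, 0, 0],
    [0, 0, 0],
    [0, 0, 0]
  ]
}}

```text
time: 12.9
tool_pos: [0.5579, 0.136, 0.0567]
tcp_rot: [1.067, 1.292, -1.061]
wrist_force: [0.0, -0.3, -0.1]
width: 1.002
```

```bash
python3 - <<'E'
from h import *
plan([.556,.1355,.01],-79)
E
```

```text
t 12.9 pos [0.5579 0.136  0.0567] q [0.196 0.242 1.98  0.    0.915 1.572] w 1.002 F [ 0.  -0.3 -0.1] T [0.03 0.02 0.01]
shift cm [ 4.67 -0.21  0.01] z-heading -78.86 toolx [ 0.004  0.001 -1.   ]
rotvec deg [ 0.14 -0.   -0.25]
```

Request:
{"op": "carry_out", "data": {
  "offset": [
    [1, -0.1, 0],
    [1.2, -0.1, 0],
    [1.2, 0, 0],
    [0.8, 0, 0],
    [0.4, 0, 0]
  ],
  "delta_rot": [
    [0, 0, 0],
    [0, 0, 0],
    [0, 0, 0],
    [0, 0, 0],
    [0, 0, 0]
  ]
}}

```text
time: 13.32
tool_pos: [0.5519, 0.1348, 0.0056]
tcp_rot: [1.062, 1.298, -1.068]
wrist_force: [0.7, 0.2, -0.8]
width: 1.003
```

Request:
{"op": "carry_out", "data": {
  "offset": [
    [0, 0, 0],
    [0, 0, 0],
    [0, 0, 0],
    [0, 0, 0],
    [0, 0, 0]
  ],
  "delta_rot": [
    [0, 0, 0],
    [0, 0, 0],
    [0, 0, 0],
    [0, 0, 0],
    [0, 0, 0]
  ],
  "fingers": -1,
  "newtons": 60
}}

```text
time: 13.73
tool_pos: [0.5538, 0.1352, 0.0082]
tcp_rot: [1.065, 1.295, -1.065]
wrist_force: [0.3, -0.3, -3.3]
width: 0.782
```

```bash
python3 - <<'E'
from h import *
plan([.556,.1355,.20],-79)
E
```

```text
t 13.7333 pos [0.5538 0.1352 0.0082] q [0.196 0.305 2.009 0.    0.828 1.572] w 0.782 F [ 0.3 -0.3 -3.3] T [ 0.01 -0.01  0.  ]
shift cm [-1.918e+01  2.200e-01  1.000e-02] z-heading -78.86 toolx [-0. -0. -1.]
rotvec deg [ 0.14 -0.    0.01]
```

Request:
{"op": "carry_out", "data": {
  "offset": [
    [-2, 0, 0],
    [-4, 0, 0],
    [-4, 0, 0],
    [-4, 0, 0],
    [-4, 0, 0]
  ],
  "delta_rot": [
    [0, 0, 0],
    [0, 0, 0],
    [0, 0, 0],
    [0, 0, 0],
    [0, 0, 0]
  ],
  "newtons": 90
}}

```text
time: 14.15
tool_pos: [0.5532, 0.135, 0.1897]
tcp_rot: [1.064, 1.295, -1.065]
wrist_force: [1.3, 0.6, -3.2]
width: 0.777
```

Request:
{"op": "carry_out", "data": {
  "offset": [
    [0, 0, 0],
    [0, 0, 0],
    [0, 0, 0],
    [0, 0, 0],
    [0, 0, 0]
  ],
  "delta_rot": [
    [-4, 0, 0],
    [-6, 0, 0],
    [-7, 0, 0],
    [-7, 0, 0],
    [-7, 0, 0]
  ]
}}

```text
time: 14.57
tool_pos: [0.5535, 0.1351, 0.1882]
tcp_rot: [0.648, 1.472, -0.648]
wrist_force: [0.0, 0.6, -3.8]
width: 0.774
```

Request:
{"op": "carry_out", "data": {
  "offset": [
    [0, 0, 0],
    [0, 0, 0],
    [0, 0, 0],
    [0, 0, 0],
    [0, 0, 0]
  ],
  "delta_rot": [
    [-7, 0, 0],
    [-7, 0, 0],
    [-7, 0, 0],
    [-7, 0, 0],
    [-7, 0, 0]
  ]
}}

```text
time: 14.98
tool_pos: [0.5535, 0.1351, 0.188]
tcp_rot: [0.171, 1.565, -0.172]
wrist_force: [0.6, 0.1, -2.9]
width: 0.775
```

Request:
{"op": "carry_out", "data": {
  "offset": [
    [0, 0, 0],
    [0, 0, 0],
    [0, 0, 0],
    [0, 0, 0],
    [0, 0, 0]
  ],
  "delta_rot": [
    [-7, 0, 0],
    [-7, 0, 0],
    [-7, 0, 0],
    [-7, 0, 0],
    [-7, 0, 0]
  ]
}}

```text
time: 15.4
tool_pos: [0.5536, 0.1351, 0.188]
tcp_rot: [-0.308, 1.549, 0.308]
wrist_force: [0.1, 0.5, -3.5]
width: 0.775
```

Request:
{"op": "carry_out", "data": {
  "offset": [
    [0, 0, 0],
    [0, 0, 0],
    [0, 0, 0],
    [0, 0, 0],
    [0, 0, 0]
  ],
  "delta_rot": [
    [-7, 0, 0],
    [-7, 0, 0],
    [-7, 0, 0],
    [-7, 0, 0],
    [-7, 0, 0]
  ]
}}

```text
time: 15.82
tool_pos: [0.5535, 0.1351, 0.188]
tcp_rot: [-0.782, 1.426, 0.782]
wrist_force: [0.6, 0.2, -3.5]
width: 0.775
```

Request:
{"op": "carry_out", "data": {
  "offset": [
    [0, 0, 0],
    [0, 0, 0],
    [0, 0, 0],
    [0, 0, 0],
    [0, 0, 0]
  ],
  "delta_rot": [
    [-7, 0, 0],
    [-6, 0, 0],
    [-5, 0, 0],
    [-3, 0, 0],
    [-2.4, 0, 0]
  ]
}}

```text
time: 16.23
tool_pos: [0.5536, 0.1351, 0.188]
tcp_rot: [-1.089, 1.282, 1.089]
wrist_force: [-0.6, -0.7, -3.4]
width: 0.774
```

```bash
python3 - <<'E'
from h import *
plan([.66,-.075,.19],80.4)
E
```

```text
t 16.2333 pos [0.5536 0.1351 0.188 ] q [ 0.196  0.098  1.88  -0.     1.164 -1.213] w 0.774 F [-0.6 -0.7 -3.4] T [ 0.01 -0.02  0.04]
shift cm [ -0.2  -13.9  -19.01] z-heading 80.69 toolx [-0. -0. -1.]
rotvec deg [ 0.29 -0.01 -0.02]
```

Request:
{"op": "carry_out", "data": {
  "offset": [
    [0, -0.9, -1.2],
    [0, -1.6, -2.2],
    [0, -1.7, -2.4],
    [0, -1.8, -2.4],
    [0, -1.8, -2.4]
  ],
  "delta_rot": [
    [0, 0, 0],
    [0, 0, 0],
    [0, 0, 0],
    [0, 0, 0],
    [0, 0, 0]
  ]
}}

```text
time: 16.65
tool_pos: [0.6135, 0.0168, 0.1881]
tcp_rot: [-1.087, 1.283, 1.087]
wrist_force: [0.0, 0.5, -2.7]
width: 0.774
```

Request:
{"op": "carry_out", "data": {
  "offset": [
    [0, -1.8, -2.4],
    [0, -1.8, -2.4],
    [0, -1.5, -2.2],
    [1.5, -1, -1.4],
    [2, 0, 0]
  ],
  "delta_rot": [
    [0, 0, 0],
    [0, 0, 0],
    [0, 0, 0],
    [0, 0, 0],
    [0, 0, 0]
  ]
}}

```text
time: 17.07
tool_pos: [0.6633, -0.0793, 0.1556]
tcp_rot: [-1.09, 1.28, 1.078]
wrist_force: [0.1, -0.0, -3.1]
width: 0.775
```

Request:
{"op": "carry_out", "data": {
  "offset": [
    [3, 0, 0],
    [3, 0, 0],
    [2, 0, 0],
    [1.5, 0, 0],
    [0, 0, 0]
  ],
  "delta_rot": [
    [0, 0, 0],
    [0, 0, 0],
    [0, 0, 0],
    [0, 0, 0],
    [0, 0, 0]
  ]
}}

```text
time: 17.48
tool_pos: [0.6557, -0.0746, 0.053]
tcp_rot: [-1.082, 1.289, 1.093]
wrist_force: [-1.1, 0.6, -4.5]
width: 0.773
```

Request:
{"op": "carry_out", "data": {
  "offset": [
    [0, 0, 0],
    [0, 0, 0],
    [0, 0, 0],
    [0, 0, 0],
    [0, 0, 0]
  ],
  "delta_rot": [
    [0, 0, 0],
    [0, 0, 0],
    [0, 0, 0],
    [0, 0, 0],
    [0, 0, 0]
  ]
}}

```text
time: 17.9
tool_pos: [0.6609, -0.0752, 0.06]
tcp_rot: [-1.088, 1.281, 1.085]
wrist_force: [-0.0, -0.3, -2.3]
width: 0.776
```

```bash
python3 - <<'E'
from h import *
plan([.66,-.075,.010],80.4)
E
```

```text
t 17.9 pos [ 0.6609 -0.0752  0.06  ] q [-0.151  0.391  1.773 -0.     0.975 -1.557] w 0.776 F [-0.  -0.3 -2.3] T [-0.04 -0.04  0.02]
shift cm [5.   0.11 0.  ] z-heading 80.55 toolx [ 0.003 -0.    -1.   ]
rotvec deg [0.15 0.   0.15]
```

Request:
{"op": "carry_out", "data": {
  "offset": [
    [1, 0.1, 0],
    [1.3, 0, 0],
    [1.3, 0, 0],
    [0.9, 0, 0],
    [0.5, 0, 0]
  ],
  "delta_rot": [
    [0, 0, 0],
    [0, 0, 0],
    [0, 0, 0],
    [0, 0, 0],
    [0, 0, 0]
  ]
}}

```text
time: 18.32
tool_pos: [0.6566, -0.0746, 0.0077]
tcp_rot: [-1.084, 1.287, 1.091]
wrist_force: [-17.4, 1.8, 36.8]
width: 0.77
```

Request:
{"op": "carry_out", "data": {
  "offset": [
    [0, 0, 0],
    [0, 0, 0],
    [0, 0, 0],
    [0, 0, 0],
    [0, 0, 0]
  ],
  "delta_rot": [
    [0, 0, 0],
    [0, 0, 0],
    [0, 0, 0],
    [0, 0, 0],
    [0, 0, 0]
  ]
}}

```text
time: 18.73
tool_pos: [0.6575, -0.0747, 0.0079]
tcp_rot: [-1.085, 1.285, 1.089]
wrist_force: [-4.6, 0.9, 3.7]
width: 0.773
```

Request:
{"op": "carry_out", "data": {
  "offset": [
    [0, 0, 0],
    [0, 0, 0],
    [0, 0, 0],
    [-1, 0, 0],
    [-2, 0, 0]
  ],
  "delta_rot": [
    [0, 0, 0],
    [0, 0, 0],
    [0, 0, 0],
    [0, 0, 0],
    [0, 0, 0]
  ],
  "fingers": 1
}}

```text
time: 19.15
tool_pos: [0.6564, -0.0745, 0.0358]
tcp_rot: [-1.084, 1.287, 1.091]
wrist_force: [-0.3, -0.1, -0.6]
width: 1.001
```

Request:
{"op": "carry_out", "data": {
  "offset": [
    [-3, 0, 0],
    [-4, 0, 0],
    [-4, 0, 0],
    [-4, 0, 0],
    [-2, 0, 0]
  ],
  "delta_rot": [
    [0, 0, 0],
    [0, 0, 0],
    [0, 0, 0],
    [0, 0, 0],
    [0, 0, 0]
  ]
}}

```text
time: 19.57
tool_pos: [0.6618, -0.0753, 0.216]
tcp_rot: [-1.092, 1.276, 1.079]
wrist_force: [0.2, 1.0, 0.9]
width: 0.997
```

Request:
{"op": "carry_out", "data": {
  "offset": [
    [0, 2, 0],
    [0, 3, 0],
    [0, 2.5, 0],
    [0, 1.5, 0],
    [0, 0, 0]
  ],
  "delta_rot": [
    [0, 0, 0],
    [0, 0, 0],
    [0, 0, 0],
    [0, 0, 0],
    [0, 0, 0]
  ]
}}

```text
time: 19.98
tool_pos: [0.5675, -0.0596, 0.2091]
tcp_rot: [-1.086, 1.283, 1.087]
wrist_force: [0.6, -0.1, 0.2]
width: 1.0
```

```bash
python3 - <<'E'
from h import *
plan([.66,-.075,.010],80.4)
p,d,K,R,t=grab('wrist');save('pf2',p);np.savez('/tmp/pf2.npz',p=p,d=d,K=K,R=R,t=t)
plan([.57,-.06,.010],80.4)
E
```

```text
t 19.9833 pos [ 0.5675 -0.0596  0.2091] q [-0.148  0.083  1.856  0.     1.203 -1.554] w 1.0 F [ 0.6 -0.1  0.2] T [-0.    0.02  0.01]
shift cm [19.9  -9.39  0.  ] z-heading 80.55 toolx [-0.001  0.    -1.   ]
rotvec deg [ 0.15  0.   -0.04]
t 20.0333 pos [ 0.5694 -0.0599  0.2094] q [-0.148  0.085  1.853  0.     1.201 -1.554] w 1.0 F [ 0.1  0.2 -0.2] T [-0.01 -0.03 -0.05]
shift cm [19.94 -0.03  0.  ] z-heading 80.55 toolx [ 0.002 -0.    -1.   ]
rotvec deg [0.15 0.   0.09]
```

View pics/pf2.png

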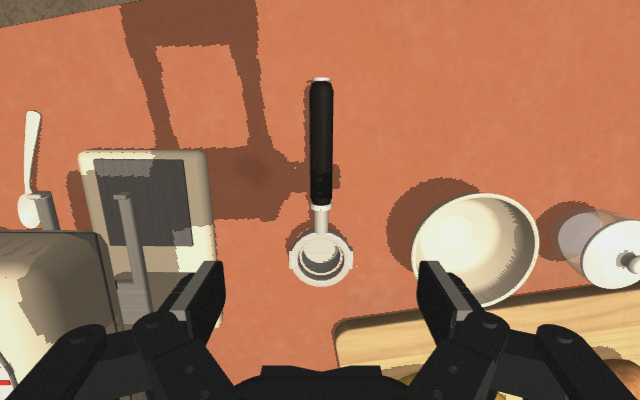

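The portafilter stands upright at (321,258), its handle running straight up to (321,78) in line with the tool's y. The fork's prongs are at (128,200–300) and about (45,200). I measure both by depth and rays.

```bash
python3 - <<'E'
from h import *
z=dict(np.load('/tmp/pf2.npz'));K,R,t,p,d=[z[k] for k in ['K','R','t','p','d']]
W=world(d,K,R,t)
g=lambda u,v:ray(u,v,K,R,t,.036)
print('collar L/R/front/back',g(290,258),g(353,258),g(321,286),g(321,234),W[240,300])
m=(p.max(-1)<70);m[:70]=0;m[206:]=0;m[:,:305]=0;m[:,337:]=0
v,u=np.nonzero(m);P=np.array([ray(a,b,K,R,t,.043) for a,b in zip(u,v)])[:,:2].astype(np.float32)
l=cv2.fitLine(P,cv2.DIST_HUBER,0,.01,.01).ravel();print(len(P),P.min(0),P.max(0),l,np.degrees(np.arctan2(l[1],l[0])))
# fork
f=np.array([.5643,-.2448]);a=np.radians(-9.6);X=np.array([np.cos(a),np.sin(a)]);Y=np.array([-X[1],X[0]])
m=(W[...,2]>.10)&(W[...,2]<.125)&(np.arange(640)[None]<170)
Q=W[m];L=np.stack([(Q[:,:2]-f)@X,(Q[:,:2]-f)@Y,Q[:,2]],1);L=L[(abs(L[:,1])<.06)&(L[:,0]<.03)&(L[:,0]>-.06)]
for s in (-1,1):
    k=L[L[:,1]*s>0]
    if len(k): print(s,len(k),'pct 2/50/98',np.percentile(k,[2,50,98],0).round(4).tolist(), 'tipz',k[k[:,0]<-.028,2].mean() if (k[:,0]<-.028).any() else None)
    for lo in (-.03,-.015,0):
        kk=k[(k[:,0]>lo)&(k[:,0]<lo+.015)]
        if len(kk)>5: print('  y range at',lo,np.percentile(kk[:,1],[3,97]).round(4),np.median(kk[:,2]).round(4))
# base outline
b=(W[...,2]>.017)&(W[...,2]<.027)&(np.arange(640)[None]<230)&(np.arange(400)[:,None]<300)
Q=W[b];Lb=np.stack([(Q[:,:2]-f)@X,(Q[:,:2]-f)@Y],1);print('base',np.percentile(Lb,[1,99],0).round(4))
E
```

```text
collar L/R/front/back [ 0.64928673 -0.10585764  0.036     ] [ 0.66017149 -0.04021559  0.036     ] [ 0.68805312 -0.07908777  0.036     ] [ 0.62748632 -0.06906219  0.036     ] [ 0.63037125 -0.09158208  0.03649507]
2753 [ 0.48032337 -0.07273933] [ 0.5939587 -0.0363514] [ 0.98601216 -0.16667323  0.5342518  -0.05386791] -9.59445
-1 751 pct 2/50/98 [[-0.033, -0.0357, 0.1036], [-0.0191, -0.0286, 0.1096], [-0.0028, -0.0261, 0.1146]] tipz 0.11065949875025004
  y range at -0.03 [-0.0355 -0.026 ] 0.1095
  y range at -0.015 [-0.0357 -0.0263] 0.1095
1 1237 pct 2/50/98 [[-0.0326, 0.028, 0.104], [-0.0041, 0.0344, 0.1097], [0.0288, 0.0376, 0.1145]] tipz 0.11092253262915486
  y range at -0.03 [0.0283 0.0375] 0.1097
  y range at -0.015 [0.0281 0.0376] 0.1097
  y range at 0 [0.0278 0.0374] 0.1097
base [[-0.0477 -0.0603]
 [ 0.085   0.0631]]
```

Fork tops measure 109.7 mm (expected 110), with the seat at about (0.5645, −0.2438) and yaw −9.6°. The basket is at about (0.6565, −0.074) with the handle parallel to the fork. Now I grasp the handle.

Request:
{"op": "carry_out", "data": {
  "offset": [
    [2.5, 0.1, 0],
    [4, 0, 0],
    [4, 0, 0],
    [3, 0, 0],
    [1.5, 0, 0]
  ],
  "delta_rot": [
    [0, 0, 0],
    [0, 0, 0],
    [0, 0, 0],
    [0, 0, 0],
    [0, 0, 0]
  ],
  "fingers": 0.3
}}

```text
time: 20.45
tool_pos: [0.5672, -0.0597, 0.0539]
tcp_rot: [-1.084, 1.286, 1.091]
wrist_force: [-1.2, -0.8, -0.3]
width: 0.655
```

Request:
{"op": "carry_out", "data": {
  "offset": [
    [1.3, 0, 0],
    [1.5, 0, 0],
    [1.3, 0, 0],
    [0.5, 0, 0],
    [0, 0, 0]
  ],
  "delta_rot": [
    [0, 0, 0],
    [0, 0, 0],
    [0, 0, 0],
    [0, 0, 0],
    [0, 0, 0]
  ]
}}

```text
time: 20.87
tool_pos: [0.5688, -0.0599, 0.0112]
tcp_rot: [-1.086, 1.284, 1.088]
wrist_force: [0.0, 0.7, -0.6]
width: 0.648
```

Request:
{"op": "carry_out", "data": {
  "offset": [
    [0, 0, 0],
    [0, 0, 0],
    [0, 0, 0],
    [0, 0, 0],
    [0, 0, 0]
  ],
  "delta_rot": [
    [0, 0, 0],
    [0, 0, 0],
    [0, 0, 0],
    [0, 0, 0],
    [0, 0, 0]
  ]
}}

```text
time: 21.28
tool_pos: [0.5697, -0.06, 0.0131]
tcp_rot: [-1.088, 1.282, 1.086]
wrist_force: [0.3, 0.4, 0.5]
width: 0.649
```

```bash
python3 - <<'E'
from h import *
plan([.5678,-.0592,.010],80.4)
E
```

```text
t 21.2833 pos [ 0.5697 -0.06    0.0131] q [-0.148  0.301  2.003 -0.     0.836 -1.554] w 0.649 F [0.3 0.4 0.5] T [-0.04 -0.03 -0.04]
shift cm [0.31 0.2  0.05] z-heading 80.54 toolx [ 0.001 -0.    -1.   ]
rotvec deg [0.14 0.   0.08]
```

Request:
{"op": "carry_out", "data": {
  "offset": [
    [0.2, 0.2, 0],
    [0, 0, 0],
    [0, 0, 0],
    [0, 0, 0],
    [0, 0, 0]
  ],
  "delta_rot": [
    [0, 0, 0],
    [0, 0, 0],
    [0, 0, 0],
    [0, 0, 0],
    [0, 0, 0]
  ],
  "fingers": -1,
  "newtons": 110
}}

```text
time: 21.7
tool_pos: [0.5666, -0.0595, 0.0103]
tcp_rot: [-1.086, 1.283, 1.088]
wrist_force: [-2.6, 1.2, 2.5]
width: 0.242
```

Request:
{"op": "carry_out", "data": {
  "offset": [
    [0, 0, 0],
    [0, 0, 0],
    [0, 0, 0],
    [-1, 0, 0],
    [-2, 0, 0]
  ],
  "delta_rot": [
    [0, 0, 0],
    [0, 0, 0],
    [0, 0, 0],
    [0, 0, 0],
    [0, 0, 0]
  ]
}}

```text
time: 22.12
tool_pos: [0.564, -0.0592, 0.0374]
tcp_rot: [-1.083, 1.287, 1.092]
wrist_force: [-0.2, 0.5, -3.1]
width: 0.242
```

Request:
{"op": "carry_out", "data": {
  "offset": [
    [-2, 0, 0],
    [-2, 0, 0],
    [-2, 0, 0],
    [-1.2, 0, 0],
    [0, 0, 0]
  ],
  "delta_rot": [
    [0, 0, 0],
    [0, 0, 0],
    [0, 0, 0],
    [0, 0, 0],
    [0, 0, 0]
  ]
}}

```text
time: 22.53
tool_pos: [0.5697, -0.06, 0.1157]
tcp_rot: [-1.09, 1.278, 1.082]
wrist_force: [1.1, 0.5, -3.5]
width: 0.245
```

```bash
cat >> h.py <<'E'
F=np.array([.5645,-.2438]);_a=np.radians(-9.6);X=np.array([np.cos(_a),np.sin(_a)]);Y=np.array([-X[1],X[0]])
def chk(name=None):
    "held portafilter seen by the wrist camera: plane fit of collar rim, in tool frame and world"
    p,d,K,R,t=grab('wrist'); W=world(d,K,R,t); s=read_state()
    if name: save(name,p)
    np.savez('/tmp/chk.npz',p=p,d=d,K=K,R=R,t=t)
    return p,W,s
E
python3 - <<'E'
from h import *
plan([.5678,-.0592,.010],80.4)
p,W,s=chk('held')
tp=s['tool_pos']
# points at near rim level between 50 and 130 mm ahead of tool along +X
L=np.stack([(W[...,:2]-tp[:2])@X,(W[...,:2]-tp[:2])@Y,W[...,2]],-1)
m=(L[...,0]>.04)&(L[...,0]<.14)&(abs(L[...,1])<.045)&(L[...,2]>.10)
Q=L[m];print(len(Q),np.percentile(Q,[1,50,99],0).round(4))
rim=Q[(Q[:,2]>np.percentile(Q[:,2],50)-.01)]
A=np.c_[rim[:,:2],np.ones(len(rim))];c=np.linalg.lstsq(A,rim[:,2],rcond=None)[0];print('slopes deg',np.degrees(c[:2]),'y mid',rim[:,1].min(),rim[:,1].max())
E
```

```text
t 22.5333 pos [ 0.5697 -0.06    0.1157] q [-0.148  0.168  1.944  0.     1.023 -1.554] w 0.245 F [ 1.1  0.5 -3.5] T [ 0.03  0.17 -0.03]
shift cm [10.57  0.27  0.05] z-heading 80.54 toolx [ 0.006 -0.001 -1.   ]
rotvec deg [0.14 0.01 0.37]
37 [[ 0.0404 -0.0118  0.1059]
 [ 0.071  -0.004   0.1083]
 [ 0.073   0.0124  0.1404]]
slopes deg [-59.6389539   -0.23852482] y mid -0.01204068688837183 0.012631817362878944
```

View pics/held.png

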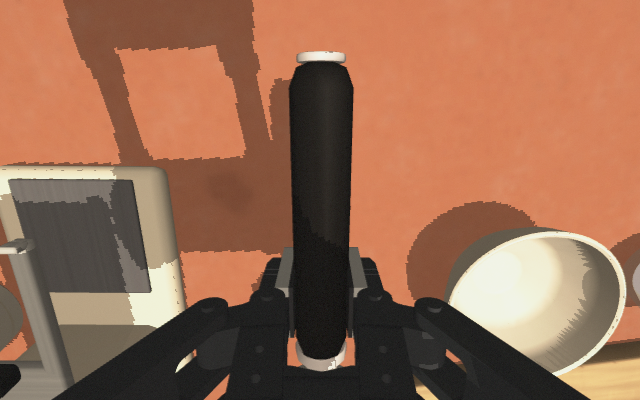

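The wrist view shows the handle held straight between the pads (290–352, 60–360); the collar is hidden behind the gripper. I use the handle's top for tilt, and the side/scene cameras for the basket.

```bash
python3 - <<'E'
from h import *
z=dict(np.load('/tmp/chk.npz'));W=world(z['d'],z['K'],z['R'],z['t']);p=z['p'];s=read_state();tp=s['tool_pos']
m=(p.max(-1)<70);m[:70]=0;m[240:]=0;m[:,:308]=0;m[:,335:]=0
Q=W[m];L=np.c_[(Q[:,:2]-tp[:2])@X,(Q[:,:2]-tp[:2])@Y,Q[:,2]]
c=np.polyfit(L[:,0],L[:,2],1);print(len(L),'tilt deg',np.degrees(c[0]),'top z at basket',np.polyval(c,.088),L[:,0].min(),L[:,0].max())
plan([.57,-.06,.12])
for n in ['side','scene']:
    p,d,K,R,t=grab(n);W=world(d,K,R,t)
    B=tp[:2]+.088*X
    m=(np.hypot(W[...,0]-B[0],W[...,1]-B[1])<.05)&(W[...,2]>.11)&(W[...,2]<.17)
    Q=W[m]
    if len(Q)>5:
        L=np.c_[(Q[:,:2]-tp[:2])@X,(Q[:,:2]-tp[:2])@Y,Q[:,2]];print(n,len(Q),np.percentile(L,[1,50,99],0).round(4).tolist())
E
```

```text
** On entry to DLASCL parameter number  4 had an illegal value
 ** On entry to DLASCL parameter number  4 had an illegal value
 ** On entry to DLASCL parameter number  4 had an illegal value
 ** On entry to DLASCL parameter number  4 had an illegal value
 ** On entry to DLASCL parameter number  5 had an illegal value
 ** On entry to DLASCL parameter number  4 had an illegal valueTraceback (most recent call last):
  File "<stdin>", line 5, in <module>
    c, resids, rank, s = lstsq(lhs, rhs, rcond)
                         ~~~~~^^^^^^^^^^^^^^^^^
    x, resids, rank, s = _umath_linalg.lstsq(a, b, rcond,
                         ~~~~~~~~~~~~~~~~~~~^^^^^^^^^^^^^
                                             signature=signature)
                                             ^^^^^^^^^^^^^^^^^^^^
    raise LinAlgError("SVD did not converge in Linear Least Squares")
numpy.linalg.LinAlgError: SVD did not converge in Linear Least Squares
```

```bash
cat >> h.py <<'E'
def held():
    p,W,s=chk();tp=s['tool_pos']
    m=(p.max(-1)<70)&np.isfinite(W[...,2]);m[:70]=0;m[240:]=0;m[:,:308]=0;m[:,335:]=0
    Q=W[m];L=np.c_[(Q[:,:2]-tp[:2])@X,(Q[:,:2]-tp[:2])@Y,Q[:,2]]
    c=np.polyfit(L[:,0],L[:,2],1);print(len(L),'slope deg',np.degrees(c[0]),'basket z',np.polyval(c,.088)-.013,'y med',np.median(L[:,1]))
    s=read_state();M=Ro.from_rotvec(s['tcp_rot']).as_matrix();print('tool pitch deg (down-axis tilt along X)',np.degrees(np.arcsin(M[:2,0]@X)),s['tool_pos'])
    for n in ['side','scene']:
        p,d,K,R,t=grab(n);W=world(d,K,R,t);B=tp[:2]+.088*X;zb=tp[2]+.019
        m=(np.hypot(W[...,0]-B[0],W[...,1]-B[1])<.045)&(abs(W[...,2]-zb)<.035)
        Q=W[m]
        if len(Q)>5:
            L=np.c_[(Q[:,:2]-tp[:2])@X,(Q[:,:2]-tp[:2])@Y,Q[:,2]];print(n,len(Q),np.percentile(L,[1,50,99],0).round(4).tolist())
E
python3 - <<'E'
from h import *
held()
E
```

```text
4577 slope deg 0.5381793104321008 basket z 0.1343910490905514 y med 0.00012472624157596003
tool pitch deg (down-axis tilt along X) 0.035306026879214115 [ 0.5671751  -0.05963356  0.11225805]
side 365 [[0.0464, -0.0349, 0.1007], [0.089, 0.006, 0.1322], [0.1209, 0.032, 0.1448]]
scene 318 [[0.0519, -0.0357, 0.1], [0.0928, -0.0064, 0.1269], [0.1198, 0.0308, 0.1382]]
```

Request:
{"op": "carry_out", "data": {
  "offset": [
    [0, 1.5, 0],
    [0, 2.5, 0],
    [0, 3, 0],
    [0, 3, 0],
    [0, 2.5, 0]
  ],
  "delta_rot": [
    [0, 0, 0],
    [0, 0, 0],
    [0, 0, 0],
    [0, 0, 0],
    [0, 0, 0]
  ]
}}

```text
time: 23.15
tool_pos: [0.4402, -0.0385, 0.1099]
tcp_rot: [-1.084, 1.286, 1.091]
wrist_force: [-0.5, -0.1, -2.8]
width: 0.241
```

Request:
{"op": "carry_out", "data": {
  "offset": [
    [0, 1.5, -0.5],
    [0, 0.5, -1.7],
    [0, 0, -2.5],
    [0, 0, -2.5],
    [0, 0, -2.5]
  ],
  "delta_rot": [
    [0, 0, 0],
    [0, 0, 0],
    [0, 0, 0],
    [0, 0, 0],
    [0, 0, 0]
  ]
}}

```text
time: 23.57
tool_pos: [0.4065, -0.1317, 0.1108]
tcp_rot: [-1.086, 1.284, 1.09]
wrist_force: [0.5, -0.2, -2.5]
width: 0.241
```

Request:
{"op": "carry_out", "data": {
  "offset": [
    [0, 0, -2.5],
    [0, 0, -2.5],
    [0, 0, -2],
    [0, 0, -1],
    [0, 0, -0.5]
  ],
  "delta_rot": [
    [0, 0, 0],
    [0, 0, 0],
    [0, 0, 0],
    [0, 0, 0],
    [0, 0, 0]
  ]
}}

```text
time: 23.98
tool_pos: [0.3931, -0.216, 0.1111]
tcp_rot: [-1.084, 1.284, 1.087]
wrist_force: [-0.0, -0.3, -4.0]
width: 0.245
```

Request:
{"op": "carry_out", "data": {
  "offset": [
    [0, 0, 0],
    [0, 0, 0],
    [0, 0, 0],
    [0, 0, 0],
    [0, 0, 0]
  ],
  "delta_rot": [
    [0, 0, 0],
    [0, 0, 0],
    [0, 0, 0],
    [0, 0, 0],
    [0, 0, 0]
  ]
}}

```text
time: 24.4
tool_pos: [0.3943, -0.2145, 0.1122]
tcp_rot: [-1.088, 1.282, 1.088]
wrist_force: [0.9, -0.1, -3.4]
width: 0.24
```

```bash
cat >> h.py <<'E'
def where():
    s=read_state();d=s['tool_pos'][:2]-F;print('basket in fork: x %.4f y %.4f z %.4f'%(d@X+.088,d@Y,s['tool_pos'][2]+.020))
E
python3 - <<'E'
from h import *
plan([.476,-.229,.107],80.4);where();held();where()
p,d,K,R,t=grab('side');print((d==0).mean())
s=read_state();q=np.r_[s['tool_pos'][:2]+.088*X,s['tool_pos'][2]+.02];u=K@(R@q+t);u=(u[:2]/u[2]).astype(int);print(u)
a=max(0,u[0]-60);b=u[1]-45;save('stage',cv2.resize(p[b:b+100,a:a+130],None,fx=6,fy=6,interpolation=cv2.INTER_CUBIC))
E
```

```text
t 24.4 pos [ 0.3943 -0.2145  0.1122] q [-0.554 -0.059  2.192  0.     1.009 -1.961] w 0.24 F [ 0.9 -0.1 -3.4] T [ 0.03  0.24 -0.04]
shift cm [ 0.52 -8.3  -0.1 ] z-heading 80.62 toolx [-0.  0. -1.]
rotvec deg [ 0.22  0.01 -0.  ]
basket in fork: x -0.0847 y 0.0005 z 0.1322
4580 slope deg 0.31028534949482334 basket z 0.13246127592712884 y med 0.00012583166729226026
tool pitch deg (down-axis tilt along X) 0.0033277379383925398 [ 0.39434567 -0.21463583  0.11230944]
side 423 [[0.0459, -0.0346, 0.1009], [0.0892, 0.0055, 0.1324], [0.1225, 0.031, 0.1426]]
scene 463 [[0.0607, -0.035, 0.1007], [0.0946, 0.0029, 0.1288], [0.12, 0.0313, 0.1389]]
basket in fork: x -0.0846 y 0.0001 z 0.1324
0.0039140625
[289 246]
```

View pics/stage.png

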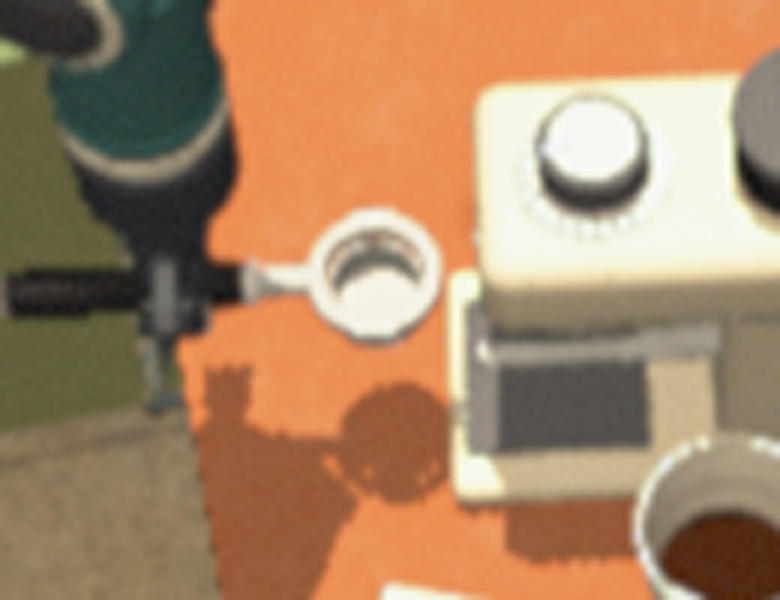

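The stage view shows the level portafilter at (375,275) in front of the fork and aligned with it. I advance slowly.

Request:
{"op": "carry_out", "data": {
  "offset": [
    [0.3, -0.8, 0],
    [0.2, -1, 0],
    [0, -1, 0],
    [0, -0.8, 0],
    [0, -0.4, 0]
  ],
  "delta_rot": [
    [0, 0, 0],
    [0, 0, 0],
    [0, 0, 0],
    [0, 0, 0],
    [0, 0, 0]
  ]
}}

```text
time: 25.02
tool_pos: [0.4356, -0.2224, 0.1075]
tcp_rot: [-1.088, 1.282, 1.086]
wrist_force: [-0.4, 0.3, -3.6]
width: 0.246
```

Request:
{"op": "carry_out", "data": {
  "offset": [
    [0, -0.4, 0],
    [0, -0.4, 0],
    [0, -0.4, 0],
    [0, -0.3, 0],
    [0, 0, 0]
  ],
  "delta_rot": [
    [0, 0, 0],
    [0, 0, 0],
    [0, 0, 0],
    [0, 0, 0],
    [0, 0, 0]
  ]
}}

```text
time: 25.43
tool_pos: [0.449, -0.2246, 0.1074]
tcp_rot: [-1.087, 1.282, 1.086]
wrist_force: [0.4, -0.8, -2.7]
width: 0.242
```

```bash
python3 - <<'E'
from h import *
plan([.476,-.229,.107],80.4);where();held();where()
E
```

```text
t 25.4333 pos [ 0.449  -0.2246  0.1074] q [-0.513  0.051  2.092  0.     0.997 -1.919] w 0.242 F [ 0.4 -0.8 -2.7] T [ 0.04  0.24 -0.05]
shift cm [ 0.04 -2.73  0.  ] z-heading 80.55 toolx [ 0.001 -0.    -1.   ]
rotvec deg [ 0.15 -0.01  0.03]
basket in fork: x -0.0290 y -0.0003 z 0.1274
4572 slope deg 0.3480677581460209 basket z 0.12771280861996234 y med 1.1296389746430921e-05
tool pitch deg (down-axis tilt along X) 0.00047246300453396024 [ 0.44859801 -0.22439647  0.10731644]
side 235 [[0.045, -0.0388, 0.0964], [0.0772, -0.0039, 0.1269], [0.1147, 0.026, 0.1386]]
scene 443 [[0.0617, -0.0385, 0.097], [0.0968, -0.0055, 0.121], [0.1172, 0.0316, 0.143]]
basket in fork: x -0.0300 y -0.0001 z 0.1272
```

Request:
{"op": "carry_out", "data": {
  "offset": [
    [0, -0.5, 0],
    [0, -0.6, 0],
    [0, -0.6, 0],
    [0, -0.5, 0],
    [0, -0.4, 0]
  ],
  "delta_rot": [
    [0, 0, 0],
    [0, 0, 0],
    [0, 0, 0],
    [0, 0, 0],
    [0, 0, 0]
  ]
}}

```text
time: 26.0
tool_pos: [0.4751, -0.2289, 0.1074]
tcp_rot: [-1.087, 1.282, 1.086]
wrist_force: [0.8, -0.3, -2.2]
width: 0.237
```

Request:
{"op": "carry_out", "data": {
  "offset": [
    [0, -0.2, 0],
    [0, -0.1, 0],
    [0, 0, 0],
    [0, 0, 0],
    [0, 0, 0]
  ],
  "delta_rot": [
    [0, 0, 0],
    [0, 0, 0],
    [0, 0, 0],
    [0, 0, 0],
    [0, 0, 0]
  ]
}}

```text
time: 26.42
tool_pos: [0.4767, -0.229, 0.1072]
tcp_rot: [-1.086, 1.283, 1.087]
wrist_force: [-0.6, -0.1, -3.7]
width: 0.242
```

```bash
python3 - <<'E'
from h import *
plan([.476,-.229,.107],80.4);where()
E
```

```text
t 26.4167 pos [ 0.4767 -0.229   0.1072] q [-0.495  0.102  2.038 -0.     1.002 -1.901] w 0.242 F [-0.6 -0.1 -3.7] T [0.07 0.18 0.05]
shift cm [ 0.02  0.07 -0.01] z-heading 80.54 toolx [-0.  0. -1.]
rotvec deg [ 0.14  0.   -0.02]
basket in fork: x -0.0010 y -0.0001 z 0.1272
```

Now lower 11 mm slowly and watch the force.

Request:
{"op": "carry_out", "data": {
  "offset": [
    [0.2, 0, 0],
    [0.3, 0, 0],
    [0.3, 0, 0],
    [0.2, 0, 0],
    [0, 0, 0]
  ],
  "delta_rot": [
    [0, 0, 0],
    [0, 0, 0],
    [0, 0, 0],
    [0, 0, 0],
    [0, 0, 0]
  ]
}}

```text
time: 26.83
tool_pos: [0.4766, -0.229, 0.0967]
tcp_rot: [-1.086, 1.283, 1.087]
wrist_force: [-0.3, 0.1, -2.5]
width: 0.246
```

Request:
{"op": "carry_out", "data": {
  "offset": [
    [0.1, 0, 0],
    [0.1, 0, 0],
    [0, 0, 0],
    [0, 0, 0],
    [0, 0, 0]
  ],
  "delta_rot": [
    [0, 0, 0],
    [0, 0, 0],
    [0, 0, 0],
    [0, 0, 0],
    [0, 0, 0]
  ]
}}

```text
time: 27.25
tool_pos: [0.4771, -0.2292, 0.0959]
tcp_rot: [-1.087, 1.283, 1.086]
wrist_force: [-4.2, 1.3, 5.0]
width: 0.244
```

```bash
python3 - <<'E'
from h import *
plan([.476,-.229,.096],80.4);where();held()
E
```

```text
t 27.25 pos [ 0.4771 -0.2292  0.0959] q [-0.495  0.116  2.046 -0.     0.979 -1.901] w 0.244 F [-4.2  1.3  5. ] T [0.25 0.34 0.07]
shift cm [-0.01  0.11  0.  ] z-heading 80.54 toolx [ 0. -0. -1.]
rotvec deg [ 0.14 -0.01  0.02]
basket in fork: x -0.0006 y -0.0002 z 0.1159
4571 slope deg 0.7074243870591257 basket z 0.11668113455469774 y med 0.00010679313485242173
tool pitch deg (down-axis tilt along X) 0.02240662539802314 [ 0.47712657 -0.22922701  0.09585304]
side 119 [[0.0444, -0.0395, 0.1021], [0.081, -0.0326, 0.1133], [0.1185, 0.0047, 0.1276]]
scene 325 [[0.0592, -0.0393, 0.0862], [0.0895, -0.0141, 0.1091], [0.1145, 0.0316, 0.1379]]
```

Seated: z is 0.116 and the load is taken by the fork. Release and back off.

Request:
{"op": "carry_out", "data": {
  "offset": [
    [0, 0, 0],
    [0, 0, 0],
    [0, 0, 0],
    [0, 0, 0],
    [0, 0, 0]
  ],
  "delta_rot": [
    [0, 0, 0],
    [0, 0, 0],
    [0, 0, 0],
    [0, 0, 0],
    [0, 0, 0]
  ],
  "fingers": 0.2
}}

```text
time: 27.82
tool_pos: [0.4773, -0.2292, 0.0952]
tcp_rot: [-1.087, 1.283, 1.086]
wrist_force: [0.5, -0.3, -0.7]
width: 0.601
```

Request:
{"op": "carry_out", "data": {
  "offset": [
    [-0.5, 0, 0],
    [-1.5, 0, 0],
    [-2.5, 0, 0],
    [-2.5, 0.5, 0],
    [-2.5, 1, 0]
  ],
  "delta_rot": [
    [0, 0, 0],
    [0, 0, 0],
    [0, 0, 0],
    [0, 0, 0],
    [0, 0, 0]
  ]
}}

```text
time: 28.23
tool_pos: [0.4627, -0.2267, 0.1915]
tcp_rot: [-1.087, 1.282, 1.087]
wrist_force: [1.0, 0.4, 0.0]
width: 0.601
```

Request:
{"op": "carry_out", "data": {
  "offset": [
    [-2.5, 0, 2],
    [-2, 0, 2.5],
    [-1, 0, 2.5],
    [0, 0, 2],
    [0, 0, 1]
  ],
  "delta_rot": [
    [0, 0, 0],
    [0, 0, 0],
    [0, 0, 0],
    [0, 0, 0],
    [0, 0, 0]
  ]
}}

```text
time: 28.65
tool_pos: [0.4796, -0.1264, 0.2471]
tcp_rot: [-1.089, 1.28, 1.086]
wrist_force: [-0.4, -0.3, 0.3]
width: 0.602
```

Request:
{"op": "carry_out", "data": {
  "offset": [
    [0, 0, 0],
    [0, 0, 0],
    [0, 0, 0],
    [0, 0, 0],
    [0, 0, 0]
  ],
  "delta_rot": [
    [0, 0, 0],
    [0, 0, 0],
    [0, 0, 0],
    [0, 0, 0],
    [0, 0, 0]
  ]
}}

```text
time: 29.07
tool_pos: [0.4783, -0.1288, 0.2447]
tcp_rot: [-1.085, 1.284, 1.087]
wrist_force: [0.6, -0.1, 0.0]
width: 0.598
```

```bash
python3 - <<'E'
from h import *
plan([.476,-.229,.096])
p,d,K,R,t=grab('wrist');W=world(d,K,R,t)
L=np.stack([(W[...,:2]-F)@X,(W[...,:2]-F)@Y,W[...,2]],-1)
m=(p.max(-1)<75)&(L[...,0]<-.065)&(L[...,0]>-.19)&(abs(L[...,1])<.03)&(L[...,2]>.1)&(L[...,2]<.15)
Q=L[m];print(len(Q))
if len(Q)>50:
    k=Q[abs(Q[:,1]-np.median(Q[:,1]))<.006];c=np.polyfit(k[:,0],k[:,2],1);print('handle: slope',np.degrees(c[0]),'z at seat',np.polyval(c,0)-.013,'x range',Q[:,0].min(),Q[:,0].max())
    c=np.polyfit(Q[:,0],Q[:,1],1);print('yaw err',np.degrees(c[0]),'y at seat',c[1])
q,*_=grab('side');q=cv2.resize(q[195:315,225:385],None,fx=3,fy=3,interpolation=cv2.INTER_CUBIC);w=cv2.resize(p,(480,300))
save('fin',np.vstack([w,q[:300]]))
# other objects, before/after, side camera colours
a=np.load('/tmp/side0.npz')
E
```

```text
t 29.0667 pos [ 0.4783 -0.1288  0.2447] q [-0.313 -0.088  1.96  -0.     1.27  -1.718] w 0.598 F [ 0.6 -0.1  0. ] T [ 0.02 -0.04  0.03]
shift cm [14.87 -1.44 -9.92] z-heading 80.47 toolx [-0.001  0.    -1.   ]
3894
handle: slope 1.0696458844915047 z at seat 0.11601796870938867 x range -0.17591548785311947 -0.06503877809458548
yaw err 0.37899708585820224 y at seat 0.004104204813584043
```

View pics/fin.png

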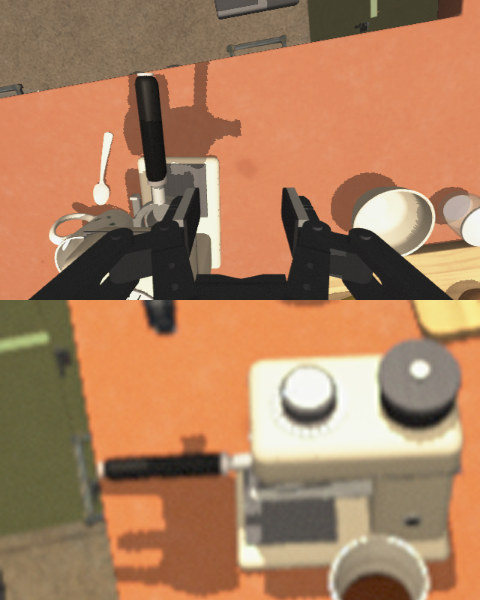

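```bash
python3 -c "
from workcell import *
print(finish_job(), read_state()['time'])"
```

```text
the job is handed in; nothing more can be done
the job is handed in; nothing more can be done
```

The dial is set and the portafilter hangs in the fork. I handed the job in at about 29 s of the 72 s; no verdict was reported.

- **Dial:** I turned it clockwise from about five clicks until it was against its stop. The white line then read about 81°, against about 80° for the red tick. Turning back 105° put the line at 185°, which is seven clicks, and it was still there after I let go. The first grip was off-centre and slipped sideways as it reached the stop, so I re-centred before turning back. I did not measure the dial again at the end, but nothing touched it after that.
- **Portafilter:** I lifted it by the lugs from between the sugar glass and the bowl, turned it round and set it down in the open. I then gripped the handle, slid it into the fork from the front and let go.
- **Final portafilter check:** the collar is 116.0 mm up, as required. It is tilted about 1°, and the handle is within about 0.4° of straight out. The end of the handle puts it within a few mm along the fork.
- **Disagreement:** the last wrist view put the handle 4 mm to one side, while the arm's position before release said about 0 mm. I put this down to that view seeing the side of the handle, and both are within the 12 mm allowed.
- **Other things:** I did not measure the bowl, sugar glass, mug and teaspoon again. The last pictures show them where they were, and I felt no unexpected contact forces.

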